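# Commission a spring pull gauge under ballast

## Task

Get the newly delivered pull gauge through its trial pull: stand every blue weight that is on the bench in the yellow-rimmed tray of the gauge's base, and draw the orange transport pin out of its bore and lay it in the open notch beside it. Then pull the black grip out until the red pointer stands at the green marker, hold it there for two seconds without ever going more than a centimetre past the marker, and ease the slide back fully home without letting it snap. Only then move all the weights, upright, into the green bin, leaving the pin in its notch and the other things on the bench alone.

Things in the scene. Friction and masses are not known exactly. Their poses are not given: they have to be found in the camera images.
- gauge: fixed pull gauge on a grey plate 270 (x) x 240 (y) x 12 mm. Origin: centre of the plate's underside; x points away from the pull grip (the slide pulls out towards -x), y left seen from the robot, z up. On it, in mm: tray at the far end; white spring housing 42 x 80, top at 88, centred at (-9, 0); notch block at left front; white scale with black ticks at right front.
- tray (a point): centre of the tray floor (the plate's top, 12 mm above the bench), axes as gauge. The tray is open on top, 104 (x) x 210 (y) mm inside, with a yellow rim 7 mm thick, 18 mm high. Three weights fit side by side along y, long sides along x. They must stand upright on its floor.
- bore (a point): the pin's origin when the pin is fully in its bore; axes as gauge. The bore, 15 mm square, runs along y through a aluminium lug 31 x 30 mm, top 62 mm high, that begins 5 mm on the -y side of this point. The pin draws out along +y and is clear of the lug after 65 mm.
- notch (a point): the pin's origin (shoulder) when it lies parked; axes as gauge. The notch is a slot 18 mm wide in a aluminium block, open at the top and both ends, running along y from 57 to 7 mm on the -y side of this point, floor 6 mm below it, walls to 12 mm above it. The shaft lies in it, the orange grip outside on the +y side.
- pin: transport pin, 90 g, most of it in the shaft: steel shaft 12 mm diameter, 70 mm long, along -y from the shoulder; orange box grip 16 (x) x 56 (y) x 22 (z) mm along +y. Origin: on the axis at the shoulder. Starts level and loose in the bore, locking the slide; the grip sticks out to the left and can be pinched from above across its 16 mm.
- slide (a joint): pull-out of the slide in m: 0 fully home, grows as it is pulled along the gauge's -x, stop at 0.10. Sprung home: 3.2 N at 0 plus 80 N/m, light damping, so it snaps back if let go. It cannot be pulled while the pin is in the bore.
- slide_grip (a point): top centre of the black pull grip, an upright plate 14 mm thick (gauge x), 60 mm wide (y), top 106 mm above the bench; its upper 50 mm is free on both faces, with 50 mm of space behind it to the housing when home. Axes as gauge. Pinch it from above across its thickness and pull along -x.
- pointer (a point): top of the red pointer, on the slide, over the scale; axes as gauge. It moves along the gauge's -x with the slide.
- mark: green marker tab 5 mm wide beside the scale, set 40 to 65 mm from the pointer's home place, not movable. Origin beside the pointer's path; axes as gauge. The pointer stands at the marker when their places along the gauge's x agree (within 5 mm).
- weight1: one of up to three identical ballast weights (some may be absent): blue steel block 70 (x) x 44 (y) x 30 mm, about 0.45 to 0.85 kg, with an upright steel lifting fin on top, 44 mm long (x), 12 mm thick (y), from 30 to 65 mm above the underside. Origin: centre of the underside; z up. Starts on the bench right of the gauge.
- weight2: one of up to three identical ballast weights (some may be absent): blue steel block 70 (x) x 44 (y) x 30 mm, about 0.45 to 0.85 kg, with an upright steel lifting fin on top, 44 mm long (x), 12 mm thick (y), from 30 to 65 mm above the underside. Origin: centre of the underside; z up. Starts on the bench right of the gauge.
- weight3: one of up to three identical ballast weights (some may be absent): blue steel block 70 (x) x 44 (y) x 30 mm, about 0.45 to 0.85 kg, with an upright steel lifting fin on top, 44 mm long (x), 12 mm thick (y), from 30 to 65 mm above the underside. Origin: centre of the underside; z up. Starts on the bench right of the gauge.
- bin: green open bin, fixed on the bench left of the gauge, 235 (x) x 130 (y) x 40 mm high outside, walls and floor 5 mm. Origin: centre of the underside.
- bin_in (a point): centre of the bin's inner floor, axes as bin; inside 225 (x) x 120 (y) mm: three weights fit side by side along x with their long sides along y.
- spray: bystander: upright spray can 56 mm diameter, 160 mm high; origin at the centre of its underside. Leave alone.
- meter: bystander: yellow hand multimeter lying face up, 150 x 78 x 36 mm; origin at the centre of its underside. Leave alone.
- carton: bystander: small cardboard carton 80 x 130 x 70 mm; origin at the centre of its underside. Leave alone.
Things that resemble listed ones, but are neither listed nor needed, are in the scene too. What is shaped like the pin but white is not meant. Leave any purple look-alike of the weight2 alone.

How it is judged:
On the way, in this order (a step that is already met when the one before it is completed fails the run):
1. every weight stands in the tray, the pin lies in the notch and the slide is still home (x of weight1 in the frame of tray between -0.045 and 0.045 m and y of weight1 in the frame of tray between -0.09 and 0.09 m and z of weight1 in the frame of tray between -0.006 and 0.008 m and angle between each of weight1, weight2, weight3's own z axis and vertical below 0.2 rad and linear speed of each of weight1, weight2, weight3, pin below 0.05 m/s and x of weight2 in the frame of tray between -0.045 and 0.045 m and y of weight2 in the frame of tray between -0.09 and 0.09 m and z of weight2 in the frame of tray between -0.006 and 0.008 m and x of weight3 in the frame of tray between -0.045 and 0.045 m and y of weight3 in the frame of tray between -0.09 and 0.09 m and z of weight3 in the frame of tray between -0.006 and 0.008 m and x of pin in the frame of notch between -0.008 and 0.008 m and y of pin in the frame of notch between -0.015 and 0.015 m and z of pin in the frame of notch between -0.005 and 0.006 m and angle between the y axis of pin and the y axis of notch, either way round below 0.2 rad and value of joint slide below 0.01 m), for 0.2 s.
2. with all weights in the tray and the pin parked, the pointer is held within 5 mm of the marker for 1.5 s (x of weight1 in the frame of tray between -0.045 and 0.045 m and y of weight1 in the frame of tray between -0.09 and 0.09 m and z of weight1 in the frame of tray between -0.006 and 0.008 m and angle between each of weight1, weight2, weight3's own z axis and vertical below 0.2 rad and linear speed of each of weight1, weight2, weight3, pin below 0.05 m/s and x of weight2 in the frame of tray between -0.045 and 0.045 m and y of weight2 in the frame of tray between -0.09 and 0.09 m and z of weight2 in the frame of tray between -0.006 and 0.008 m and x of weight3 in the frame of tray between -0.045 and 0.045 m and y of weight3 in the frame of tray between -0.09 and 0.09 m and z of weight3 in the frame of tray between -0.006 and 0.008 m and x of pin in the frame of notch between -0.008 and 0.008 m and y of pin in the frame of notch between -0.015 and 0.015 m and z of pin in the frame of notch between -0.005 and 0.006 m and angle between the y axis of pin and the y axis of notch, either way round below 0.2 rad and x of pointer in the frame of mark between -0.005 and 0.005 m), for 1.5 s.
3. the slide is back home (within 4 mm) with the weights still in the tray (x of weight1 in the frame of tray between -0.045 and 0.045 m and y of weight1 in the frame of tray between -0.09 and 0.09 m and z of weight1 in the frame of tray between -0.006 and 0.008 m and angle between each of weight1, weight2, weight3's own z axis and vertical below 0.2 rad and linear speed of each of weight1, weight2, weight3, pin below 0.05 m/s and x of weight2 in the frame of tray between -0.045 and 0.045 m and y of weight2 in the frame of tray between -0.09 and 0.09 m and z of weight2 in the frame of tray between -0.006 and 0.008 m and x of weight3 in the frame of tray between -0.045 and 0.045 m and y of weight3 in the frame of tray between -0.09 and 0.09 m and z of weight3 in the frame of tray between -0.006 and 0.008 m and x of pin in the frame of notch between -0.008 and 0.008 m and y of pin in the frame of notch between -0.015 and 0.015 m and z of pin in the frame of notch between -0.005 and 0.006 m and angle between the y axis of pin and the y axis of notch, either way round below 0.2 rad and value of joint slide below 0.004 m), for 0.2 s.
At the end, for the whole second after the job is handed in: every weight that is present stands upright (within 0.2 rad) on the floor of the green bin, at rest; the pin lies in the notch, its shoulder within 8 mm across, 15 mm along and 6 mm in height of the parked place; the slide is within 4 mm of home (x of weight1 in the frame of bin_in between -0.1 and 0.1 m and y of weight1 in the frame of bin_in between -0.05 and 0.05 m and z of weight1 in the frame of bin_in between -0.006 and 0.008 m and angle between each of weight1, weight2, weight3's own z axis and vertical below 0.2 rad and linear speed of each of weight1, weight2, weight3, pin below 0.05 m/s and x of weight2 in the frame of bin_in between -0.1 and 0.1 m and y of weight2 in the frame of bin_in between -0.05 and 0.05 m and z of weight2 in the frame of bin_in between -0.006 and 0.008 m and x of weight3 in the frame of bin_in between -0.1 and 0.1 m and y of weight3 in the frame of bin_in between -0.05 and 0.05 m and z of weight3 in the frame of bin_in between -0.006 and 0.008 m and x of pin in the frame of notch between -0.008 and 0.008 m and y of pin in the frame of notch between -0.015 and 0.015 m and z of pin in the frame of notch between -0.005 and 0.006 m and angle between the y axis of pin and the y axis of notch, either way round below 0.2 rad and value of joint slide below 0.004 m); the robot touches nothing.
It fails at once if the pointer goes more than 12 mm past the marker (x of pointer in the frame of mark below -0.012 m).
It fails at once if the slide snaps home (faster than 0.3 m/s) (velocity of joint slide below -0.3 m/s).
It fails at once if a bystander is moved more than 30 mm (distance of any of spray, meter, carton from where it was at the start of the episode above 0.03 m).
Of weight1, weight2, weight3 only 2 to 3 are there at a start; the rules pass over those that are not, and their reading is None.
At some moment in a run one of weight1, weight2, weight3 may be knocked a few centimetres aside while the robot is not near it.
It also fails if it takes over 210 s, if anything falls off the work surface, if the arm or the gripper's body presses on something with over 40 N, if the wrist force passes 120 N, or if a joint passes its speed limit or range.

## Robot

A 6-joint arm with a two-finger parallel gripper is mounted at the origin on the work surface. World frame = base frame: x ahead of the robot, y to its left, z up, the work surface at z = 0. Lengths are in m, angles in rad, forces in N, time in s.
With the tool pointing down it reaches from about 0.375 to 0.925 m from the base axis. Payload 5.7 kg.
Tool frame: the origin (TCP) lies at the very end of the fingers, on their centre line; the grasp point (between the pads) lies 19 mm behind it; z points along the fingers, y is the line along which they close (so a half turn about z gives the same grasp; the last joint's range is limited). The gripper opens to 88 mm and grips with 3 to 60 N. Pads are 20 mm wide; open, the fingers measure 115 mm over their backs; the gripper's body (75 mm by 178 mm) begins 61 mm behind the grasp point.
Start: joints at [1.071, 0.359, 1.51, -0, 1.272, -0.115], TCP at [0.225, 0.556, 0.223] pointing down, gripper open.
Joint ranges: [-2.97, 2.97], [-1.01, 2.36], [0.21, 2.38], [-0.96, 4.11], [0.2, 2.71], [-2.98, 2.98]. Speed limits (rad/s): [2.39, 2.39, 3.14, 3.14, 3.14, 3.14].

## Interface

Orientations are given as a unit quaternion [w, x, y, z].
In Python, from plant import * gives the robot as it stands. The module is installed in compiled form; this text tells all that it offers.
- The arm moves only by the tool drive_tool, never from a script. Its arguments are lists of equal length, an entry for each row: "linear": the shift along the tool's x, y, z as a fraction of full scale, a list of three; "delta_rot": the turn, a rotation vector about the tool's x, y, z as a fraction of full scale, a list of three; "gripper": the opening, from 0 (shut) to 1 (fully open). A call has exactly 10 rows; each row is the pose to reach, as a shift and turn from the pose commanded when the call began, along the tool's axes at that moment; what a row does not reach only later rows make up. Full scale, the value 1, is 0.15 m for a shift and 30 degrees for a turn. A row lasts 1/10 s, in which the tool goes at most 50 mm and 8.59 degrees, less where a joint would pass 70% of its speed; a pose out of reach is approached as far as the arm can. A call with a number of a shift or a turn outside -1 to 1 is refused whole. A call with a gripper value outside its range is refused whole. The fingers move at their own pace and stop on an object; "newtons" is the grip in N (left out, the last holds). Time passes only in rows, so rows that repeat a pose let the fingers close, or fill a call up. It gives the time, the measured TCP pose, the force, the opening and the grip force at its end, in the units of the state.
- sense(): the state, without advancing time (a new reading comes with each control period).
- snapshot(name): name is "scene" or "side" or "wrist"; returns a dict with "color" (400x640x3 uint8, blue, green, red), "fx", "fy", "cx", "cy" (pixels), "k1" (the pictures are not rectified: a ray, as slopes to the right and down, at radius r is drawn at 1 + k1 r^2 times it, then the intrinsics apply), "position" and "orientation" of the camera in the world. Camera axes: x right, y down, z forward; pixel columns grow to the right and rows downward; lengths in m; the calibration is good to about 2 mm. A picture is of the moment at which its call begins. There is no depth.
- sign_off(): hands the job in; it is judged then, once.
The state is a dict: "t": time; "q": joint angles; "joint_velocities": joint speeds; "joint_efforts": joint torques, N m; "ee_pos": TCP position; "orientation": TCP orientation; "force": force on the tool from outside, world axes, zero at the start; "ft_torque": the same for the moment, N m; "gripper_width": finger opening in m; "grasp_force": force on a finger pad.
Only numpy, scipy, OpenCV 4.12 (cv2) and the standard library are available. Lean on these libraries where they do the work, as an engineer would, in place of code of your own. Each camera call takes 0.05 s, during which the arm holds its last target. There are 200 camera calls.

## Working session

There is one attempt and no reset: what is moved stays moved. The work goes in short steps, Python scripts to look and compute and a tool call to move; the robot and the scene stay as the last step left them, time stands still between calls to the robot, and variables do not carry over. Pictures are saved under pics/ and viewed, at most 14 in all, crops included, and the job is handed in when it is done.

Besides the shell and the picture viewer there is one more tool, called after "Emit:" by a JSON object that holds its "fn" and its "kwargs", one argument or row to a line. drive_tool: Moves the arm, as the interface text tells. Shift numbers are shares of 0.15 m and turn numbers shares of 30 degrees, none past 1 either way. Its arguments: {"type":"object","properties":{"linear":{"type":"array","items":{"type":"array","items":{"type":"number","minimum":-1,"maximum":1}}},"delta_rot":{"type":"array","items":{"type":"array","items":{"type":"number","minimum":-1,"maximum":1}}},"gripper":{"type":"array","items":{"type":"number"}},"newtons":{"type":"number"}},"required":["linear","delta_rot","gripper"]}

```bash
mkdir -p pics; cat > h.py <<'E'
import numpy as np, cv2
from plant import *
from scipy.spatial.transform import Rotation as R
def rot(q): return R.from_quat([q[1],q[2],q[3],q[0]]).as_matrix()
def snap(n,f):
    s=snapshot(n); cv2.imwrite('pics/%s.png'%f,s['color']); 
    import pickle; pickle.dump(s,open('pics/%s.pkl'%f,'wb')); return s
def load(f):
    import pickle; return pickle.load(open('pics/%s.pkl'%f,'rb'))
def ray(s,u,v):
    d=np.array([(u-s['cx'])/s['fx'],(v-s['cy'])/s['fy']]); p=d.copy()
    for _ in range(20): p=d/(1+s['k1']*(p@p))
    return np.array(s['position']),rot(s['orientation'])@np.array([p[0],p[1],1])
def atz(s,u,v,z):
    o,d=ray(s,u,v); return o+d*(z-o[2])/d[2]
def tri(*obs):
    A=np.zeros((3,3));b=np.zeros(3);L=[]
    for s,u,v in obs:
        o,d=ray(s,u,v); d=d/np.linalg.norm(d);P=np.eye(3)-np.outer(d,d);A+=P;b+=P@o;L.append((P,o))
    x=np.linalg.solve(A,b); return x,[np.linalg.norm(P@(x-o)) for P,o in L]
def proj(s,X):
    p=rot(s['orientation']).T@(np.array(X)-s['position']); p=p[:2]/p[2]; p=p*(1+s['k1']*(p@p))
    return np.array([p[0]*s['fx']+s['cx'],p[1]*s['fy']+s['cy']])
E
python3 - <<'E'
from h import *
for n in('scene','side','wrist'):
    s=snap(n,n+'0'); print(n,np.round(s['position'],3),np.round(rot(s['orientation'])[:,2],2),s['fx'],s['k1'])
s=sense(); print(s['ee_pos'],s['orientation'],s['t'],s['force'])
print(rot(s['orientation']))
E
```

```text
scene [ 1.109 -0.423  1.117] [-0.44  0.32 -0.84] 496.30466482271385 0.04349084621582632
side [ 0.345 -1.125  0.722] [ 0.15  0.85 -0.5 ] 428.37997448607416 -0.07939137856354017
wrist [0.151 0.585 0.384] [ 0.27 -0.11 -0.96] 331.3882744785043 -0.010056788582373036
[0.22499528 0.55564591 0.22201311] [-2.05676811e-04  1.91225985e-01  9.81545779e-01 -6.81592962e-04] 0.15 [0.1350405  0.35897126 0.53875631]
[[-9.26865161e-01  3.75393836e-01 -6.64438982e-04]
 [ 3.75394397e-01  9.26864316e-01 -1.25936789e-03]
 [ 1.43085840e-04 -1.41669089e-03 -9.99998986e-01]]
```

View pics/scene0.png

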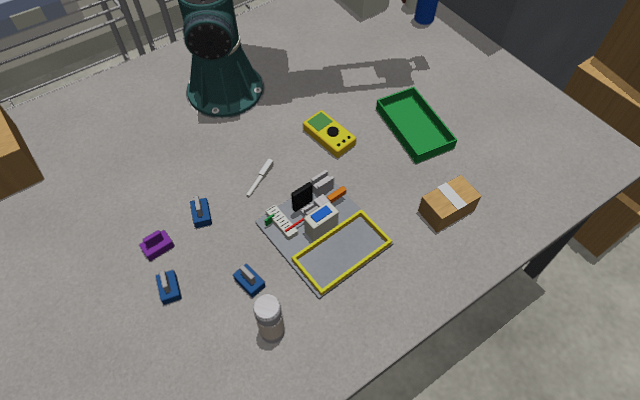

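View pics/side0.png

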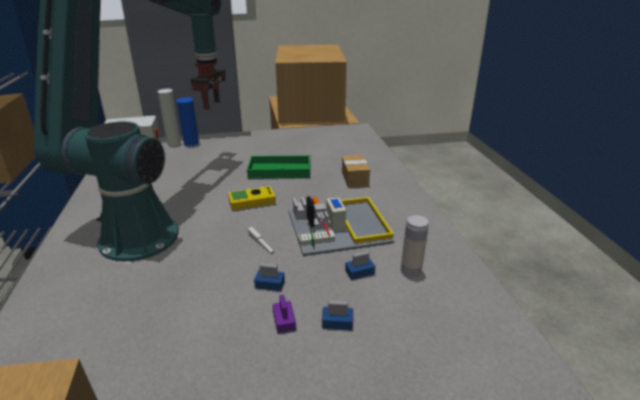

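Scene: blue weights at (201,211), (168,287) and (249,279), purple look-alike at (157,243), white look-alike pin at (260,177), orange pin grip at (338,193), bin at (416,125). I take only the blue weights and the orange pin. An enlarged crop should confirm this.

```bash
python3 - <<'E'
from h import *
a=load('scene0')['color']; b=load('side0')['color']
A=cv2.resize(a[150:350,130:400],None,fx=2.96,fy=2.96,interpolation=3)
cv2.imwrite('pics/c1.png',A[:600,:800])
s=load('scene0');d=load('side0')
for n,p,q,z in [('w1',(201,211),(269,281),.03),('w2',(168,287),(338,320),.03),('w3',(249,279),(360,268),.03),('tray',(342,251),(366,219),.012),('bin',(416,125),(279,168),.02)]:
    print(n,atz(s,*p,z).round(3),atz(d,*q,z).round(3))
# tray corners (outer top z=.03)
for p in [(257,223),(322,294),(391,242),(362,212),(294,259),(321,291)]: print(p,atz(s,*p,.03).round(3))
for p in [(413,89),(377,104),(417,160),(455,136)]: print('bin',p,atz(s,*p,.04).round(3))
E
```

```text
w1 [ 0.378 -0.278  0.03 ] [ 0.369 -0.303  0.03 ]
w2 [ 0.52  -0.439  0.03 ] [ 0.507 -0.462  0.03 ]
w3 [ 0.612 -0.275  0.03 ] [ 0.602 -0.296  0.03 ]
tray [ 0.674 -0.045  0.012] [ 0.691 -0.044  0.012]
bin [0.471 0.377 0.02 ] [0.461 0.358 0.02 ]
(257, 223) [ 0.492 -0.179  0.03 ]
(322, 294) [ 0.743 -0.157  0.03 ]
(391, 242) [0.731 0.063 0.03 ]
(362, 212) [0.62  0.058 0.03 ]
(294, 259) [ 0.63  -0.159  0.03 ]
(321, 291) [ 0.736 -0.154  0.03 ]
bin (413, 89) [0.368 0.451 0.04 ]
bin (377, 104) [0.353 0.323 0.04 ]
bin (417, 160) [0.58 0.28 0.04]
bin (455, 136) [0.577 0.424 0.04 ]
```

View pics/c1.png

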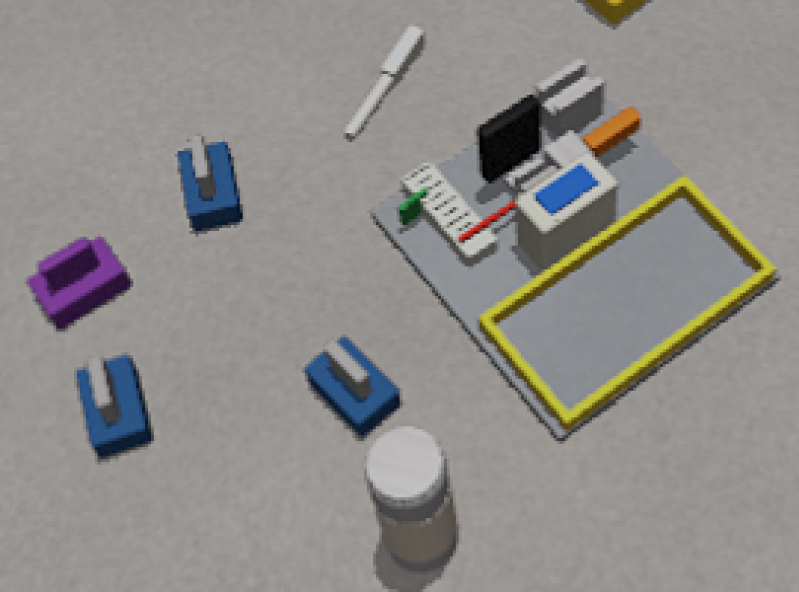

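Confirmed: three blue weights with grey fins. The purple block and the white pin are decoys. In the crop the green marker is at about (413,207) and the pointer tip at about (462,240). Next I move the wrist camera over the gauge area.

Emit:
{"fn": "drive_tool", "kwargs": {
  "linear": [
    [0,-0.1,0],
    [0,-0.2,0],
    [0,-0.35,-0.1],
    [0,-0.5,-0.2],
    [0,-0.65,-0.3],
    [0,-0.8,-0.4],
    [0,-0.9,-0.5],
    [0,-1,-0.6],
    [0,-1,-0.6],
    [0,-1,-0.6]
  ],
  "delta_rot": [
    [0,0,0],
    [0,0,0],
    [0,0,0],
    [0,0,0],
    [0,0,0],
    [0,0,0],
    [0,0,0],
    [0,0,0],
    [0,0,0],
    [0,0,0]
  ],
  "gripper": [1,1,1,1,1,1,1,1,1,1]
}}

```text
t: 1.15
ee_pos: [0.1691, 0.4174, 0.3125]
orientation: [0.0, 0.191, 0.982, 0.0]
force: [0.7, 0.0, -1.3]
gripper_width: 0.0879
grasp_force: 0.0
```

Emit:
{"fn": "drive_tool", "kwargs": {
  "linear": [
    [0,-0.1,0],
    [0,-0.2,0],
    [0,-0.35,0],
    [0,-0.5,0],
    [0,-0.65,0],
    [0,-0.8,0],
    [0,-0.9,0],
    [0,-1,0],
    [0,-1,0],
    [0,-1,0]
  ],
  "delta_rot": [
    [0,0,0],
    [0,0,0],
    [0,0,0],
    [0,0,0],
    [0,0,0],
    [0,0,0],
    [0,0,0],
    [0,0,0],
    [0,0,0],
    [0,0,0]
  ],
  "gripper": [1,1,1,1,1,1,1,1,1,1]
}}

```text
t: 2.15
ee_pos: [0.1129, 0.2784, 0.3128]
orientation: [0.0, 0.191, 0.982, 0.001]
force: [-0.1, 0.3, 0.4]
gripper_width: 0.0878
grasp_force: 0.0
```

Emit:
{"fn": "drive_tool", "kwargs": {
  "linear": [
    [0,-0.1,0],
    [0,-0.2,0],
    [0,-0.35,0],
    [0,-0.5,0],
    [0,-0.65,0],
    [0,-0.8,0],
    [0,-0.9,0],
    [0,-1,0],
    [0,-1,0],
    [0,-1,0]
  ],
  "delta_rot": [
    [0,0,0],
    [0,0,0],
    [0,0,0],
    [0,0,0],
    [0,0,0],
    [0,0,0],
    [0,0,0],
    [0,0,0],
    [0,0,0],
    [0,0,0]
  ],
  "gripper": [1,1,1,1,1,1,1,1,1,1]
}}

```text
t: 3.15
ee_pos: [0.0563, 0.139, 0.3126]
orientation: [0.0, 0.192, 0.981, 0.001]
force: [0.2, 0.5, 0.4]
gripper_width: 0.0877
grasp_force: 0.0
```

Emit:
{"fn": "drive_tool", "kwargs": {
  "linear": [
    [0,-0.1,0],
    [0,-0.2,0],
    [0,-0.35,0],
    [0,-0.5,0],
    [0,-0.65,0],
    [0,-0.8,0],
    [0,-0.9,0],
    [0,-1,0],
    [0,-1,0],
    [0,-1,0]
  ],
  "delta_rot": [
    [0,0,0],
    [0,0,-0.2],
    [0,0,-0.4],
    [0,0,-0.6],
    [0,0,-0.75],
    [0,0,-0.75],
    [0,0,-0.75],
    [0,0,-0.75],
    [0,0,-0.75],
    [0,0,-0.75]
  ],
  "gripper": [1,1,1,1,1,1,1,1,1,1]
}}

```text
t: 4.15
ee_pos: [0.0528, 0.0442, 0.3009]
orientation: [-0.014, -0.005, 1.0, -0.013]
force: [0.2, -0.5, 0.4]
gripper_width: 0.0882
grasp_force: 0.0
```

```bash
python3 - <<'E'
from h import *
snap('wrist','w1'); s=sense(); print(s['ee_pos'],s['t']); print(rot(s['orientation']).round(3))
E
```

```text
[0.05332552 0.04370092 0.30101017] 4.2
[[-1.    -0.01  -0.028]
 [-0.009  1.    -0.026]
 [ 0.028 -0.026 -0.999]]
```

View pics/w1.png

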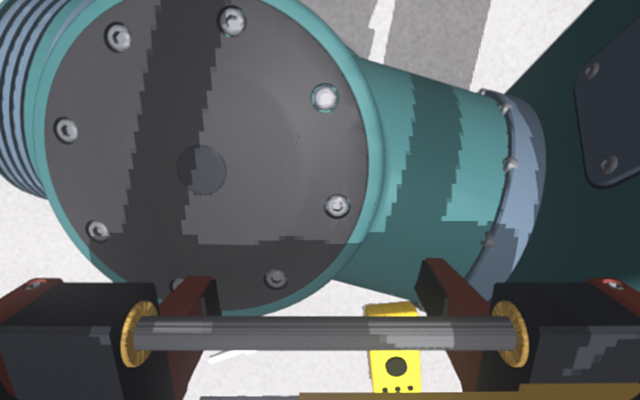

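I got the sign wrong: the arm came in close above its own base. There was no contact. I back it out along +x.

Emit:
{"fn": "drive_tool", "kwargs": {
  "linear": [
    [-0.3,0,0],
    [-0.5,0,0],
    [-0.7,0,0],
    [-0.9,0,0],
    [-1,0,0],
    [-1,0,0],
    [-1,0,0],
    [-1,0,0],
    [-1,0,0],
    [-1,0,0]
  ],
  "delta_rot": [
    [0,0,0],
    [0,0,0],
    [0,0,0],
    [0,0,0],
    [0,0,0],
    [0,0,0],
    [0,0,0],
    [0,0,0],
    [0,0,0],
    [0,0,0]
  ],
  "gripper": [1,1,1,1,1,1,1,1,1,1]
}}

```text
t: 5.2
ee_pos: [0.2017, 0.0457, 0.2967]
orientation: [-0.014, -0.005, 1.0, -0.013]
force: [-0.7, 0.0, 0.1]
gripper_width: 0.0879
grasp_force: 0.0
```

Emit:
{"fn": "drive_tool", "kwargs": {
  "linear": [
    [-0.1,0,0],
    [-0.2,0,0],
    [-0.35,0,0],
    [-0.5,0,0],
    [-0.7,0,0],
    [-0.8,0,0],
    [-0.9,0,0],
    [-1,0,0],
    [-1,0,0],
    [-1,0,0]
  ],
  "delta_rot": [
    [0,0,0],
    [0,0,0],
    [0,0,0],
    [0,0,0],
    [0,0,0],
    [0,0,0],
    [0,0,0],
    [0,0,0],
    [0,0,0],
    [0,0,0]
  ],
  "gripper": [1,1,1,1,1,1,1,1,1,1]
}}

```text
t: 6.2
ee_pos: [0.3515, 0.047, 0.2923]
orientation: [-0.014, -0.005, 1.0, -0.013]
force: [-0.2, 0.0, -0.2]
gripper_width: 0.0879
grasp_force: 0.0
```

```bash
python3 - <<'E'
from h import *
s=sense(); print(s['ee_pos'],s['t'],np.round(s['q'],2)); print(rot(s['orientation']).round(3))
E
```

```text
[0.35150599 0.04700617 0.29227463] 6.2 [-0.03 -0.06  1.85 -0.03  1.38 -1.61]
[[-1.    -0.01  -0.029]
 [-0.009  1.    -0.026]
 [ 0.029 -0.026 -0.999]]
```

```bash
cat >> h.py <<'E'
def plan(x,y,z,phi,start=None):
    """print fractions from the pose now to (x,y,z,phi deg) tool down"""
    s=sense(); p=np.array(s['ee_pos']); M=rot(s['orientation'])
    if start is not None: p=np.array(start[:3]); M=tool(start[3])
    T=tool(phi)
    l=M.T@(np.array([x,y,z])-p)/.15; r=R.from_matrix(M.T@T).as_rotvec()/np.deg2rad(30)
    print('lin',l.round(3),'rot',r.round(3))
def tool(phi):
    c,s=np.cos(np.deg2rad(phi)),np.sin(np.deg2rad(phi))
    return np.array([[-c,-s,0],[-s,c,0],[0,0,-1]])
E
python3 - <<'E'
from h import *
plan(.5,-.1,.33,0); plan(.42,-.24,.33,0,(.5,-.1,.33,0))
E
```

```text
lin [-0.973 -0.996 -0.254] rot [-0.049 -0.055  0.018]
lin [ 0.533 -0.933  0.   ] rot [0. 0. 0.]
```

Emit:
{"fn": "drive_tool", "kwargs": {
  "linear": [
    [-0.1,-0.1,0],
    [-0.2,-0.2,0],
    [-0.35,-0.35,-0.1],
    [-0.5,-0.5,-0.2],
    [-0.7,-0.7,-0.25],
    [-0.8,-0.8,-0.25],
    [-0.9,-0.9,-0.25],
    [-0.97,-1,-0.25],
    [-0.97,-1,-0.25],
    [-0.97,-1,-0.25]
  ],
  "delta_rot": [
    [-0.05,-0.055,0.02],
    [-0.05,-0.055,0.02],
    [-0.05,-0.055,0.02],
    [-0.05,-0.055,0.02],
    [-0.05,-0.055,0.02],
    [-0.05,-0.055,0.02],
    [-0.05,-0.055,0.02],
    [-0.05,-0.055,0.02],
    [-0.05,-0.055,0.02],
    [-0.05,-0.055,0.02]
  ],
  "gripper": [1,1,1,1,1,1,1,1,1,1]
}}

```text
t: 7.2
ee_pos: [0.4991, -0.1003, 0.3295]
orientation: [-0.0, 0.001, 1.0, 0.0]
force: [-0.1, 0.4, 0.3]
gripper_width: 0.0877
grasp_force: 0.0
```

```bash
python3 - <<'E'
from h import *
snap('wrist','wA'); s=sense(); print(s['ee_pos'],s['t']); print(rot(s['orientation']).round(3))
E
```

```text
[ 0.49898822 -0.10000756  0.32957498] 7.25
[[-1.     0.001  0.   ]
 [ 0.001  1.     0.001]
 [-0.     0.001 -1.   ]]
```

Emit:
{"fn": "drive_tool", "kwargs": {
  "linear": [
    [0.05,-0.1,0],
    [0.1,-0.2,0],
    [0.2,-0.35,0],
    [0.3,-0.5,0],
    [0.4,-0.65,0],
    [0.53,-0.8,0],
    [0.53,-0.9,0],
    [0.53,-0.93,0],
    [0.53,-0.93,0],
    [0.53,-0.93,0]
  ],
  "delta_rot": [
    [0,0,0],
    [0,0,0],
    [0,0,0],
    [0,0,0],
    [0,0,0],
    [0,0,0],
    [0,0,0],
    [0,0,0],
    [0,0,0],
    [0,0,0]
  ],
  "gripper": [1,1,1,1,1,1,1,1,1,1]
}}

```text
t: 8.25
ee_pos: [0.4209, -0.2392, 0.3295]
orientation: [0.001, 0.0, 1.0, 0.0]
force: [-0.3, 0.3, 0.4]
gripper_width: 0.0878
grasp_force: 0.0
```

```bash
python3 - <<'E'
from h import *
snap('wrist','wB'); s=sense(); print(s['ee_pos'],s['t']); print(rot(s['orientation']).round(3))
E
```

```text
[ 0.4208342  -0.23914002  0.32946784] 8.3
[[-1.     0.     0.001]
 [ 0.     1.     0.001]
 [-0.001  0.001 -1.   ]]
```

View pics/wA.png

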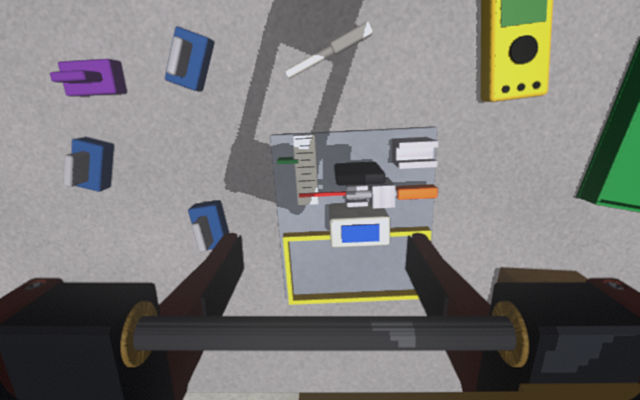

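View pics/wB.png

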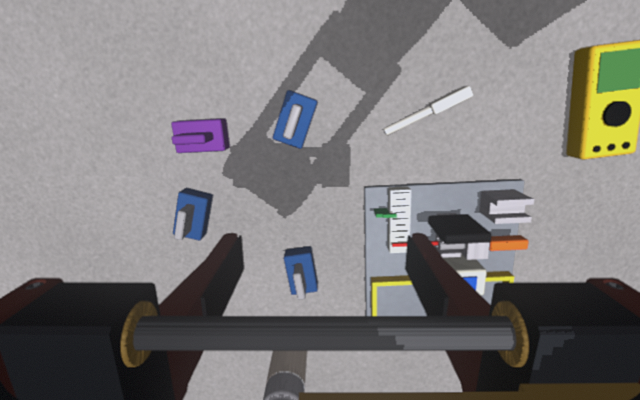

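wA (640x400): purple block at (88,77); blue weights at (190,58), (92,163) and (208,225). The gauge plate's near corners are at (271,135) and (437,127), the orange grip at (417,192), the notch block at (415,152) and the marker at (287,160). wB shows the same weights at (295,119), (192,214) and (300,270). Next I fit the weight poses to the blue masks.

```bash
cat > fit.py <<'E'
from h import *
from scipy.optimize import minimize
def hull(s,P,shape):
    m=np.zeros(shape,np.uint8); px=np.array([proj(s,p) for p in P])
    cv2.fillConvexPoly(m,cv2.convexHull(np.round(px*16).astype(np.int32)),1,cv2.LINE_8,4); return m
def box(x0,x1,y0,y1,z0,z1): return np.array([(x,y,z) for x in(x0,x1) for y in(y0,y1) for z in(z0,z1)])
def blue(c):
    h=cv2.cvtColor(c,cv2.COLOR_BGR2HSV); return ((h[...,0]>100)&(h[...,0]<118)&(h[...,1]>110)&(h[...,2]>30)).astype(np.uint8)
def fitw(views,x,y,a,z=0,win=60):
    vs=[]
    for s in views:
        m=blue(s['color']); c=proj(s,(x,y,z+.03)); roi=np.zeros_like(m); cv2.circle(roi,tuple(int(v) for v in c),int(win),1,-1); vs.append((s,m*roi))
    def cost(p):
        t=0;ca,sa=np.cos(p[2]),np.sin(p[2]);M=np.array([[ca,-sa,0],[sa,ca,0],[0,0,1]]);o=np.array([p[0],p[1],z])
        for s,m in vs:
            b=hull(s,box(-.035,.035,-.022,.022,0,.03)@M.T+o,m.shape); f=hull(s,box(-.022,.022,-.006,.006,.03,.065)@M.T+o,m.shape)
            b=b*(1-f); t+=1-(b&m).sum()/max(1,(b|m).sum())
        return t/len(vs)
    best=min((minimize(cost,(x,y,a0),method='Nelder-Mead',options=dict(initial_simplex=np.array([(x,y,a0),(x+.015,y,a0),(x,y+.015,a0),(x,y,a0+.3)]),xatol=1e-4,fatol=1e-4)) for a0 in a),key=lambda r:r.fun)
    return best.x,best.fun
E
python3 - <<'E'
from fit import *
A,B,S,D=[load(n) for n in('wA','wB','scene0','side0')]
al=(-.6,-.3,0,.3,.6)
for n,x,y,vs in [('w1',.37,-.29,(A,B)),('w2',.515,-.45,(A,B)),('w3',.605,-.285,(B,))]:
    for V in (vs,(S,)):
        p,c=fitw(V,x,y,al,win=40); print(n,p[:2].round(4),np.rad2deg(p[2]).round(1),round(c,3))
print('fin tops tri:')
for a,b in [((176,57),(293,121)),((71,168),(181,224)),]: print(tri((A,*a),(B,*b)))
# gauge
for n,a,b,z in [('c1',(271,135),(364,187),.012),('c2',(437,127),(523,180),.012),('pingripR',(437,191),(527,242),.04),('ptr',(301,195),(393,246),.05),('markL',(279,160),(376,213),.03)]:
    print(n,atz(A,*a,z).round(4),atz(B,*b,z).round(4),tri((A,*a),(B,*b))[0].round(4))
for p in [(257,223),(322,296)]: print(atz(S,*p,.012).round(4))
E
```

```text
w1 [ 0.3703 -0.2821] -21.1 0.291
w1 [ 0.3681 -0.278 ] -14.5 0.19
w2 [ 0.5168 -0.4472] -20.4 0.449
w2 [ 0.5086 -0.4385] -9.4 0.233
w3 [ 0.6141 -0.2778] 4.1 0.359
w3 [ 0.6032 -0.2756] 6.3 0.238
fin tops tri:
(array([ 0.37111484, -0.28023805,  0.05846455]), [np.float64(0.0008470152790860797), np.float64(0.0008470152790861495)])
(array([ 0.50914197, -0.43903024,  0.06037575]), [np.float64(0.0012774343624106866), np.float64(0.0012774343624105714)])
c1 [ 0.4708 -0.1771  0.012 ] [ 0.4702 -0.1805  0.012 ] [ 0.4724 -0.179   0.0021]
c2 [0.4599 0.0593 0.012 ] [0.4595 0.0568 0.012 ] [0.4609 0.0616 0.0046]
pingripR [0.5466 0.0585 0.04  ] [0.5476 0.0621 0.04  ] [0.5434 0.0552 0.05  ]
ptr [ 0.5492 -0.1334  0.05  ] [ 0.549  -0.1399  0.05  ] [ 0.5555 -0.1354  0.0332]
markL [ 0.5037 -0.1647  0.03  ] [ 0.5051 -0.1636  0.03  ] [ 0.5031 -0.1642  0.0345]
[ 0.4814 -0.1754  0.012 ]
[ 0.7415 -0.155   0.012 ]
```

```bash
python3 - <<'E'
from h import *
from fit import *
A,B,S=[load(n) for n in('wA','wB','scene0')]
for s,pts in((A,[(192,55),(97,163),(205,75),(110,150)]),(B,[(300,105),(202,205),(305,262)]),(S,[(205,217),(170,295)])):
    h=cv2.cvtColor(s['color'],cv2.COLOR_BGR2HSV)
    for u,v in pts: print((u,v),h[v,u],s['color'][v,u])
# panel of crops w/ mask
rows=[]
for s,c in((A,(190,58)),(A,(92,163)),(B,(295,119)),(B,(192,214)),(B,(300,270)),(S,(201,211)),(S,(168,287)),(S,(249,279))):
    u,v=c; u0=max(0,u-30);v0=max(0,v-32)
    t=s['color'][v0:v0+64,u0:u0+60]; m=blue(t)*255
    rows.append(cv2.resize(np.vstack([t,cv2.merge([m]*3)]),None,fx=1.65*2,fy=1.65*2,interpolation=0)[:, :198])
im=np.vstack([np.hstack(rows[:4]),np.hstack(rows[4:])]); im=cv2.resize(im,(792,600)); cv2.imwrite('pics/m.png',im)
E
```

```text
(192, 55) [109 153 153] [153  95  61]
(97, 163) [108 153 147] [147  93  59]
(205, 75) [110  78  59] [59 47 41]
(110, 150) [111  81  60] [60 47 41]
(300, 105) [113  63 101] [101  82  76]
(202, 205) [109 152 151] [151  94  61]
(305, 262) [109 152 153] [153  96  62]
(205, 217) [106 173 133] [133  86  43]
(170, 295) [106 176 133] [133  84  41]
```

View pics/m.png

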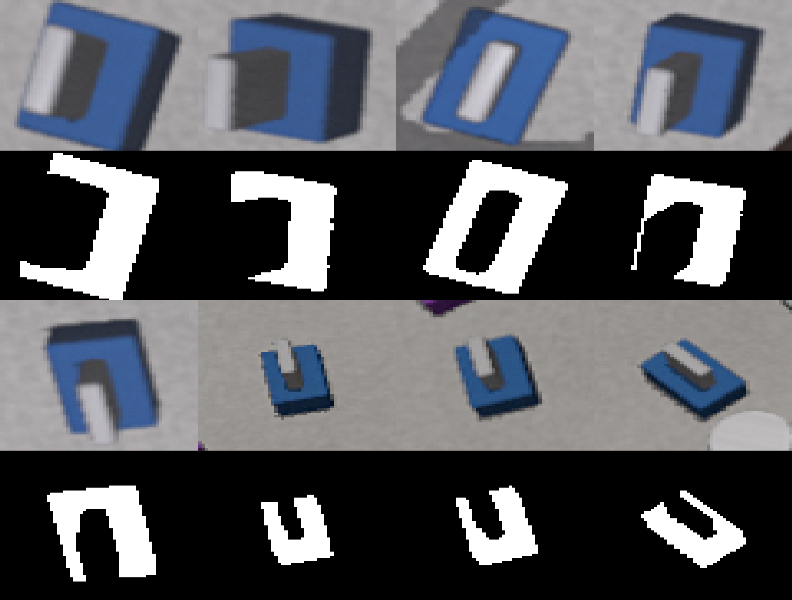

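Panel: the wrist-view masks capture the blue top faces without the fins, and the dark side faces fall out. I refit using the top face only, with height free.

```bash
sed -i 's/box(-.035,.035,-.022,.022,0,.03)/box(-.035,.035,-.022,.022,.0299,.03)/; s/o=np.array(\[p\[0\],p\[1\],z\])/o=np.array([p[0],p[1],p[3] if len(p)>3 else z])/' fit.py
python3 - <<'E'
from fit import *
import fit
A,B=[load(n) for n in('wA','wB')]
al=(-.6,-.3,0,.3)
for n,x,y,vs in [('w1',.37,-.285,(A,B)),('w2',.51,-.44,(A,B)),('w3',.605,-.28,(B,)),('w3A',.605,-.28,(A,))]:
    for V in {1:[vs],2:[vs,(A,),(B,)]}[len(vs)]:
        p,c=fitw(V,x,y,al,win=40); print(n,p[:2].round(4),np.rad2deg(p[2]).round(1),round(c,3))
E
```

```text
w1 [ 0.3712 -0.2815] -20.1 0.192
w1 [ 0.3711 -0.2814] -20.2 0.182
w1 [ 0.3706 -0.2811] -19.7 0.195
w2 [ 0.511  -0.4403] -15.5 0.2
w2 [ 0.5107 -0.4409] -16.3 0.178
w2 [ 0.5109 -0.44  ] -16.2 0.218
w3 [ 0.6071 -0.2775] 8.0 0.194
w3A [ 0.6071 -0.2791] 2.6 0.265
```

```bash
python3 - <<'E'
from h import *
A,B,S,D=[load(n) for n in('wA','wB','scene0','side0')]
print('spray', atz(S,267,308,.16),tri((S,267,306),(D,417,222)),atz(D,413,269,0),atz(B,287,350,.0),atz(B,285,384,.16))
for p in [(289,303),(284,236),(417,297),(417,232)]: print('rim',atz(A,*p,.03).round(4))
for p in [(294,259),(320,294),(391,242),(362,212)]: print('rimS',atz(S,*p,.03).round(4))
plan(.371,-.281,.13,-20)
E
```

```text
spray [ 0.74718702 -0.29596222  0.16      ] (array([ 0.74178103, -0.29354299,  0.15210937]), [np.float64(0.0013829197975544117), np.float64(0.001382919797554183)]) [ 0.75102026 -0.29103689  0.        ] [ 0.77809361 -0.30742544  0.        ] [ 0.68816383 -0.28984482  0.16      ]
rim [ 0.7365 -0.1583  0.03  ]
rim [ 0.6195 -0.1619  0.03  ]
rim [0.7259 0.0472 0.03  ]
rim [0.6134 0.0382 0.03  ]
rimS [ 0.6305 -0.1594  0.03  ]
rimS [ 0.7408 -0.1603  0.03  ]
rimS [0.7311 0.0629 0.03  ]
rimS [0.6203 0.0583 0.03  ]
lin [ 0.334 -0.28   1.329] rot [0.002 0.002 0.666]
```

Emit:
{"fn": "drive_tool", "kwargs": {
  "linear": [
    [0.05,0,0.1],
    [0.1,-0.05,0.2],
    [0.15,-0.1,0.35],
    [0.2,-0.15,0.5],
    [0.25,-0.2,0.65],
    [0.33,-0.28,0.8],
    [0.33,-0.28,0.9],
    [0.33,-0.28,1],
    [0.33,-0.28,1],
    [0.33,-0.28,1]
  ],
  "delta_rot": [
    [0,0,0.1],
    [0,0,0.25],
    [0,0,0.4],
    [0,0,0.55],
    [0,0,0.667],
    [0,0,0.667],
    [0,0,0.667],
    [0,0,0.667],
    [0,0,0.667],
    [0,0,0.667]
  ],
  "gripper": [0.6,0.6,0.6,0.6,0.6,0.6,0.6,0.6,0.6,0.6]
}}

```text
t: 9.3
ee_pos: [0.3713, -0.2815, 0.1796]
orientation: [0.0, 0.174, 0.985, 0.0]
force: [0.3, -0.2, -0.4]
gripper_width: 0.0526
grasp_force: 0.0
```

```bash
python3 - <<'E'
from fit import *
s=sense();print(s['t'],s['ee_pos']);plan(.371,-.281,.037,-20)
C=snap('wrist','wC')
for n,x,y in [('w1',.371,-.281),('w2',.511,-.44)]:
  p,c=fitw((C,),x,y,(-.3,),win=70);print(n,p,np.rad2deg(p[2]),c)
E
```

```text
9.3 [ 0.37132536 -0.28146276  0.17963236]
lin [0.003 0.001 0.951] rot [ 0.002  0.001 -0.001]
w1 [ 0.37073622 -0.28103113 -0.33802529] -19.367422204045454 0.13418530351437696
w2 [ 0.5124606  -0.443929    0.06971124] 3.9941599925353435 0.8727272727272728
```

Emit:
{"fn": "drive_tool", "kwargs": {
  "linear": [
    [0,0,0.1],
    [0,0,0.2],
    [0,0,0.35],
    [0,0,0.5],
    [0,0,0.65],
    [0,0,0.8],
    [0,0,0.9],
    [0,0,0.95],
    [0,0,0.95],
    [0,0,0.95]
  ],
  "delta_rot": [
    [0,0,0],
    [0,0,0],
    [0,0,0],
    [0,0,0],
    [0,0,0],
    [0,0,0],
    [0,0,0],
    [0,0,0],
    [0,0,0],
    [0,0,0]
  ],
  "gripper": [0.6,0.6,0.6,0.6,0.6,0.6,0.6,0.6,0.6,0.6]
}}

```text
t: 10.35
ee_pos: [0.3718, -0.2824, 0.0378]
orientation: [0.001, 0.174, 0.985, -0.0]
force: [0.3, 0.5, -0.2]
gripper_width: 0.0525
grasp_force: 0.0
```

Emit:
{"fn": "drive_tool", "kwargs": {
  "linear": [
    [0,0,0],
    [0,0,0],
    [0,0,0],
    [0,0,0],
    [0,0,0],
    [0,0,0],
    [0,0,-0.05],
    [0,0,-0.15],
    [0,0,-0.3],
    [0,0,-0.4]
  ],
  "delta_rot": [
    [0,0,0],
    [0,0,0],
    [0,0,0],
    [0,0,0],
    [0,0,0],
    [0,0,0],
    [0,0,0],
    [0,0,0],
    [0,0,0],
    [0,0,0]
  ],
  "gripper": [0,0,0,0,0,0,0,0,0,0],
  "newtons": 50
}}

```text
t: 11.35
ee_pos: [0.3705, -0.2817, 0.0977]
orientation: [-0.0, 0.174, 0.985, 0.0]
force: [0.3, 0.1, -8.2]
gripper_width: 0.0114
grasp_force: 50.0
```

```bash
python3 - <<'E'
from h import *
s=sense();print(s['t'],s['ee_pos'],s['force'],s['gripper_width'],s['grasp_force'])
plan(.679,-.119,.22,-20)
E
```

```text
11.35 [ 0.37050381 -0.28168432  0.0977227 ] [ 0.30288934  0.08662288 -8.24168351] 0.011417256851794105 49.99342739582062
lin [-1.559  1.725 -0.814] rot [ 0.001 -0.    -0.002]
```

Emit:
{"fn": "drive_tool", "kwargs": {
  "linear": [
    [0,0,-0.15],
    [-0.05,0.05,-0.3],
    [-0.15,0.15,-0.5],
    [-0.25,0.3,-0.7],
    [-0.4,0.45,-0.81],
    [-0.55,0.6,-0.81],
    [-0.65,0.7,-0.81],
    [-0.73,0.8,-0.81],
    [-0.78,0.86,-0.81],
    [-0.78,0.86,-0.81]
  ],
  "delta_rot": [
    [0,0,0],
    [0,0,0],
    [0,0,0],
    [0,0,0],
    [0,0,0],
    [0,0,0],
    [0,0,0],
    [0,0,0],
    [0,0,0],
    [0,0,0]
  ],
  "gripper": [0,0,0,0,0,0,0,0,0,0]
}}

```text
t: 12.35
ee_pos: [0.5254, -0.2001, 0.218]
orientation: [-0.0, 0.174, 0.985, 0.0]
force: [-0.5, -0.1, -7.8]
gripper_width: 0.0117
grasp_force: 50.0
```

Emit:
{"fn": "drive_tool", "kwargs": {
  "linear": [
    [-0.08,0.08,0],
    [-0.16,0.17,0],
    [-0.28,0.3,0],
    [-0.4,0.45,0],
    [-0.52,0.58,0],
    [-0.63,0.7,0],
    [-0.7,0.78,0.05],
    [-0.75,0.83,0.1],
    [-0.78,0.86,0.2],
    [-0.78,0.86,0.2]
  ],
  "delta_rot": [
    [0,0,-0.1],
    [0,0,-0.2],
    [0,0,-0.3],
    [0,0,-0.4],
    [0,0,-0.5],
    [0,0,-0.6],
    [0,0,-0.7],
    [0,0,-0.75],
    [0,0,-0.75],
    [0,0,-0.75]
  ],
  "gripper": [0,0,0,0,0,0,0,0,0,0]
}}

```text
t: 13.35
ee_pos: [0.6778, -0.1192, 0.1854]
orientation: [-0.002, -0.021, 1.0, 0.001]
force: [-0.9, -0.2, -8.6]
gripper_width: 0.0116
grasp_force: 50.0
```

```bash
python3 - <<'E'
from h import *
s=sense();print(s['t'],s['ee_pos'],s['force'],s['gripper_width'])
plan(.679,-.119,.051,2.5)
plan(.511,-.440,.18,-16,(.679,-.119,.19,2.5))
E
```

```text
13.35 [ 0.6777652  -0.1192239   0.18535461] [-0.92966953 -0.20739117 -8.57135139] 0.011609266783036087
lin [-0.012 -0.001  0.896] rot [ 0.004 -0.008 -0.003]
lin [ 1.212 -2.089  0.067] rot [0.    0.    0.617]
```

Emit:
{"fn": "drive_tool", "kwargs": {
  "linear": [
    [0,0,0.1],
    [0,0,0.2],
    [0,0,0.35],
    [0,0,0.5],
    [0,0,0.65],
    [0,0,0.75],
    [0,0,0.82],
    [0,0,0.87],
    [0,0,0.9],
    [0,0,0.9]
  ],
  "delta_rot": [
    [0,0,0],
    [0,0,0],
    [0,0,0],
    [0,0,0],
    [0,0,0],
    [0,0,0],
    [0,0,0],
    [0,0,0],
    [0,0,0],
    [0,0,0]
  ],
  "gripper": [0,0,0,0,0,0,0,0,0,0]
}}

```text
t: 14.35
ee_pos: [0.6795, -0.12, 0.0537]
orientation: [0.0, -0.021, 1.0, 0.0]
force: [-1.2, 0.0, -7.5]
gripper_width: 0.0115
grasp_force: 50.0
```

Emit:
{"fn": "drive_tool", "kwargs": {
  "linear": [
    [0,0,0],
    [0,0,0],
    [0,0,0],
    [0,0,0],
    [0,0,-0.1],
    [0,0,-0.3],
    [0,0,-0.5],
    [0,0,-0.7],
    [0,0,-0.9],
    [0,0,-0.9]
  ],
  "delta_rot": [
    [0,0,0],
    [0,0,0],
    [0,0,0],
    [0,0,0],
    [0,0,0],
    [0,0,0],
    [0,0,0],
    [0,0,0],
    [0,0,0],
    [0,0,0]
  ],
  "gripper": [0.4,0.4,0.4,0.4,0.4,0.4,0.4,0.4,0.4,0.4]
}}

```text
t: 15.35
ee_pos: [0.6826, -0.1209, 0.1954]
orientation: [0.005, -0.021, 1.0, -0.001]
force: [1.0, -0.3, 0.3]
gripper_width: 0.0352
grasp_force: 0.0
```

Emit:
{"fn": "drive_tool", "kwargs": {
  "linear": [
    [0.05,-0.1,0],
    [0.1,-0.2,0],
    [0.2,-0.35,0],
    [0.3,-0.5,0],
    [0.35,-0.65,0],
    [0.4,-0.8,0],
    [0.5,-0.9,0],
    [0.55,-1,0],
    [0.6,-1,0],
    [0.6,-1,0]
  ],
  "delta_rot": [
    [0,0,0],
    [0,0,0],
    [0,0,0],
    [0,0,0],
    [0,0,0],
    [0,0,0],
    [0,0,0],
    [0,0,0],
    [0,0,0],
    [0,0,0]
  ],
  "gripper": [0.6,0.6,0.6,0.6,0.6,0.6,0.6,0.6,0.6,0.6]
}}

```text
t: 16.35
ee_pos: [0.5942, -0.2738, 0.188]
orientation: [-0.0, -0.02, 1.0, 0.001]
force: [0.7, 0.2, 0.0]
gripper_width: 0.0525
grasp_force: 0.0
```

Emit:
{"fn": "drive_tool", "kwargs": {
  "linear": [
    [0.05,-0.1,0],
    [0.1,-0.2,0],
    [0.2,-0.35,0],
    [0.3,-0.5,0],
    [0.35,-0.65,0],
    [0.4,-0.8,0],
    [0.5,-0.9,0],
    [0.55,-1,0],
    [0.6,-1,0],
    [0.6,-1,0]
  ],
  "delta_rot": [
    [0,0,0.1],
    [0,0,0.2],
    [0,0,0.3],
    [0,0,0.4],
    [0,0,0.5],
    [0,0,0.6],
    [0,0,0.62],
    [0,0,0.62],
    [0,0,0.62],
    [0,0,0.62]
  ],
  "gripper": [0.6,0.6,0.6,0.6,0.6,0.6,0.6,0.6,0.6,0.6]
}}

```text
t: 17.35
ee_pos: [0.5112, -0.4274, 0.1885]
orientation: [0.0, 0.141, 0.99, 0.0]
force: [0.4, 0.5, 0.4]
gripper_width: 0.0528
grasp_force: 0.0
```

```bash
python3 - <<'E'
from fit import *
s=sense();print(s['t'],s['ee_pos'],s['force'],s['gripper_width'])
C=snap('wrist','wD')
for n,x,y in [('w2',.511,-.44)]:
  p,c=fitw((C,),x,y,(-.3,),win=70);print(n,p,np.rad2deg(p[2]),c)
plan(p[0],p[1],.037,np.rad2deg(p[2]))
E
```

```text
17.35 [ 0.51117691 -0.42738608  0.18846574] [0.43286585 0.4833181  0.42047671] 0.05281065620217523
w2 [ 0.51114411 -0.44057932 -0.27677456] -15.858014241727778 0.13872082973206568
lin [-0.021 -0.09   1.01 ] rot [ 0.002  0.001 -0.012]
```

Emit:
{"fn": "drive_tool", "kwargs": {
  "linear": [
    [0,-0.03,0.1],
    [-0.01,-0.06,0.2],
    [-0.02,-0.09,0.35],
    [-0.02,-0.09,0.5],
    [-0.02,-0.09,0.65],
    [-0.02,-0.09,0.8],
    [-0.02,-0.09,0.9],
    [-0.02,-0.09,1],
    [-0.02,-0.09,1],
    [-0.02,-0.09,1]
  ],
  "delta_rot": [
    [0,0,0],
    [0,0,0],
    [0,0,0],
    [0,0,0],
    [0,0,0],
    [0,0,0],
    [0,0,0],
    [0,0,0],
    [0,0,0],
    [0,0,0]
  ],
  "gripper": [0.6,0.6,0.6,0.6,0.6,0.6,0.6,0.6,0.6,0.6]
}}

```text
t: 18.4
ee_pos: [0.5116, -0.4411, 0.0385]
orientation: [0.0, 0.141, 0.99, 0.0]
force: [0.0, 0.1, 0.2]
gripper_width: 0.0528
grasp_force: 0.0
```

Emit:
{"fn": "drive_tool", "kwargs": {
  "linear": [
    [0,0,0],
    [0,0,0],
    [0,0,0],
    [0,0,0],
    [0,0,0],
    [0,0,-0.1],
    [0,0,-0.25],
    [0,0,-0.45],
    [0,0,-0.65],
    [0,0,-0.8]
  ],
  "delta_rot": [
    [0,0,0],
    [0,0,0],
    [0,0,0],
    [0,0,0],
    [0,0,0],
    [0,0,0],
    [0,0,0],
    [0,0,0],
    [0,0,0],
    [0,0,0]
  ],
  "gripper": [0,0,0,0,0,0,0,0,0,0],
  "newtons": 50
}}

```text
t: 19.4
ee_pos: [0.511, -0.4408, 0.1603]
orientation: [0.0, 0.141, 0.99, 0.0]
force: [0.5, -0.6, -7.5]
gripper_width: 0.0118
grasp_force: 50.0
```

```bash
python3 - <<'E'
from h import *
s=sense();print(s['t'],s['ee_pos'],s['force'],s['gripper_width'])
plan(.676,-.051,.20,2.5)
E
```

```text
19.4 [ 0.51101856 -0.44080974  0.16032175] [ 0.48272707 -0.64265405 -7.53603845] 0.011848479225565204
lin [-0.333  2.802 -0.263] rot [ 0.001  0.001 -0.622]
```

Emit:
{"fn": "drive_tool", "kwargs": {
  "linear": [
    [0,0.05,-0.1],
    [-0.02,0.12,-0.26],
    [-0.04,0.22,-0.26],
    [-0.06,0.34,-0.26],
    [-0.08,0.46,-0.26],
    [-0.1,0.58,-0.26],
    [-0.11,0.7,-0.26],
    [-0.11,0.82,-0.26],
    [-0.11,0.95,-0.26],
    [-0.11,0.95,-0.26]
  ],
  "delta_rot": [
    [0,0,0],
    [0,0,0],
    [0,0,0],
    [0,0,0],
    [0,0,0],
    [0,0,0],
    [0,0,0],
    [0,0,0],
    [0,0,0],
    [0,0,0]
  ],
  "gripper": [0,0,0,0,0,0,0,0,0,0]
}}

```text
t: 20.4
ee_pos: [0.5674, -0.3052, 0.1975]
orientation: [0.0, 0.14, 0.99, 0.001]
force: [-0.4, 0.1, -7.4]
gripper_width: 0.012
grasp_force: 50.0
```

Emit:
{"fn": "drive_tool", "kwargs": {
  "linear": [
    [0,0.1,0],
    [-0.02,0.2,0],
    [-0.04,0.3,0],
    [-0.06,0.4,0],
    [-0.08,0.5,0],
    [-0.1,0.6,0],
    [-0.11,0.7,0],
    [-0.11,0.8,0],
    [-0.11,0.9,0],
    [-0.11,0.95,0]
  ],
  "delta_rot": [
    [0,0,0],
    [0,0,0],
    [0,0,0],
    [0,0,0],
    [0,0,0],
    [0,0,0],
    [0,0,0],
    [0,0,0],
    [0,0,0],
    [0,0,0]
  ],
  "gripper": [0,0,0,0,0,0,0,0,0,0]
}}

```text
t: 21.4
ee_pos: [0.6226, -0.1747, 0.1977]
orientation: [0.0, 0.14, 0.99, 0.0]
force: [0.6, -0.1, -7.8]
gripper_width: 0.0118
grasp_force: 50.0
```

Emit:
{"fn": "drive_tool", "kwargs": {
  "linear": [
    [0,0.1,0],
    [-0.02,0.2,0],
    [-0.04,0.33,0],
    [-0.06,0.46,0],
    [-0.08,0.58,0],
    [-0.1,0.7,0],
    [-0.11,0.8,0],
    [-0.11,0.9,0],
    [-0.11,0.9,0],
    [-0.11,0.9,0]
  ],
  "delta_rot": [
    [0,0,-0.1],
    [0,0,-0.2],
    [0,0,-0.3],
    [0,0,-0.4],
    [0,0,-0.5],
    [0,0,-0.6],
    [0,0,-0.62],
    [0,0,-0.62],
    [0,0,-0.62],
    [0,0,-0.62]
  ],
  "gripper": [0,0,0,0,0,0,0,0,0,0]
}}

```text
t: 22.4
ee_pos: [0.6756, -0.0513, 0.1977]
orientation: [0.0, -0.021, 1.0, -0.0]
force: [-0.1, -0.2, -7.5]
gripper_width: 0.0118
grasp_force: 50.0
```

```bash
python3 - <<'E'
from h import *
s=sense();print(s['t'],s['ee_pos'],s['force'],s['gripper_width'])
plan(.676,-.051,.051,2.5)
plan(.607,-.278,.19,7,(.676,-.051,.19,2.5))
E
```

```text
22.4 [ 0.67562176 -0.05129905  0.19769832] [-0.09982211 -0.15137198 -7.5073698 ] 0.011779152252687289
lin [-0.002  0.002  0.978] rot [-0.001  0.001 -0.001]
lin [ 0.526 -1.492  0.   ] rot [ 0.    0.   -0.15]
```

Lower, release, retreat and go over w3.

Emit:
{"fn": "drive_tool", "kwargs": {
  "linear": [
    [0,0,0.1],
    [0,0,0.22],
    [0,0,0.36],
    [0,0,0.5],
    [0,0,0.65],
    [0,0,0.78],
    [0,0,0.88],
    [0,0,0.95],
    [0,0,0.98],
    [0,0,0.98]
  ],
  "delta_rot": [
    [0,0,0],
    [0,0,0],
    [0,0,0],
    [0,0,0],
    [0,0,0],
    [0,0,0],
    [0,0,0],
    [0,0,0],
    [0,0,0],
    [0,0,0]
  ],
  "gripper": [0,0,0,0,0,0,0,0,0,0]
}}

```text
t: 23.4
ee_pos: [0.6752, -0.052, 0.0549]
orientation: [0.0, -0.021, 1.0, -0.0]
force: [-12.5, 2.1, 21.1]
gripper_width: 0.0115
grasp_force: 50.0
```

Emit:
{"fn": "drive_tool", "kwargs": {
  "linear": [
    [0,0,0],
    [0,0,0],
    [0,0,0],
    [0,0,0],
    [0,0,-0.1],
    [0,0,-0.3],
    [0,0,-0.5],
    [0,0,-0.7],
    [0,0,-0.9],
    [0,0,-0.95]
  ],
  "delta_rot": [
    [0,0,0],
    [0,0,0],
    [0,0,0],
    [0,0,0],
    [0,0,0],
    [0,0,0],
    [0,0,0],
    [0,0,0],
    [0,0,0],
    [0,0,0]
  ],
  "gripper": [0.4,0.4,0.4,0.4,0.4,0.4,0.4,0.4,0.4,0.4]
}}

```text
t: 24.4
ee_pos: [0.6783, -0.0519, 0.1983]
orientation: [0.004, -0.021, 1.0, -0.001]
force: [0.5, 0.0, 1.1]
gripper_width: 0.0347
grasp_force: 0.0
```

Emit:
{"fn": "drive_tool", "kwargs": {
  "linear": [
    [0.05,-0.1,0],
    [0.1,-0.2,0],
    [0.15,-0.35,0],
    [0.2,-0.5,0],
    [0.25,-0.65,0],
    [0.3,-0.8,0],
    [0.35,-0.9,0],
    [0.35,-1,0],
    [0.35,-1,0],
    [0.35,-1,0]
  ],
  "delta_rot": [
    [0,0,0],
    [0,0,0],
    [0,0,0],
    [0,0,0],
    [0,0,0],
    [0,0,0],
    [0,0,0],
    [0,0,0],
    [0,0,0],
    [0,0,0]
  ],
  "gripper": [0.6,0.6,0.6,0.6,0.6,0.6,0.6,0.6,0.6,0.6]
}}

```text
t: 25.4
ee_pos: [0.6297, -0.2036, 0.1929]
orientation: [0.0, -0.021, 1.0, 0.0]
force: [-0.1, 0.2, 0.4]
gripper_width: 0.0527
grasp_force: 0.0
```

Emit:
{"fn": "drive_tool", "kwargs": {
  "linear": [
    [0.05,-0.1,0],
    [0.1,-0.2,0],
    [0.18,-0.3,0],
    [0.18,-0.4,0],
    [0.18,-0.5,0],
    [0.18,-0.5,0],
    [0.18,-0.5,0],
    [0.18,-0.5,0],
    [0.18,-0.5,0],
    [0.18,-0.5,0]
  ],
  "delta_rot": [
    [0,0,-0.15],
    [0,0,-0.15],
    [0,0,-0.15],
    [0,0,-0.15],
    [0,0,-0.15],
    [0,0,-0.15],
    [0,0,-0.15],
    [0,0,-0.15],
    [0,0,-0.15],
    [0,0,-0.15]
  ],
  "gripper": [0.6,0.6,0.6,0.6,0.6,0.6,0.6,0.6,0.6,0.6]
}}

```text
t: 26.4
ee_pos: [0.606, -0.2791, 0.1932]
orientation: [0.0, -0.061, 0.998, 0.0]
force: [0.3, 0.4, 1.0]
gripper_width: 0.0528
grasp_force: 0.0
```

```bash
python3 - <<'E'
from fit import *
s=sense();print(s['t'],s['ee_pos'],s['force'],s['gripper_width'])
C=snap('wrist','wE')
for n,x,y in [('w3',.607,-.278)]:
  p,c=fitw((C,),x,y,(-.2,.1),win=70);print(n,p,np.rad2deg(p[2]),c)
plan(p[0],p[1],.037,np.rad2deg(p[2]))
E
```

```text
26.4 [ 0.60601088 -0.27906956  0.19321717] [0.30423013 0.43982077 1.0452513 ] 0.0527524172623905
w3 [ 0.60725467 -0.27752238  0.14636539] 8.386119137427267 0.14310798946444248
lin [-0.009  0.01   1.042] rot [ 0.     0.002 -0.048]
```

Emit:
{"fn": "drive_tool", "kwargs": {
  "linear": [
    [0,0.01,0.1],
    [-0.01,0.01,0.2],
    [-0.01,0.01,0.35],
    [-0.01,0.01,0.5],
    [-0.01,0.01,0.65],
    [-0.01,0.01,0.8],
    [-0.01,0.01,0.9],
    [-0.01,0.01,1],
    [-0.01,0.01,1],
    [-0.01,0.01,1]
  ],
  "delta_rot": [
    [0,0,-0.05],
    [0,0,-0.05],
    [0,0,-0.05],
    [0,0,-0.05],
    [0,0,-0.05],
    [0,0,-0.05],
    [0,0,-0.05],
    [0,0,-0.05],
    [0,0,-0.05],
    [0,0,-0.05]
  ],
  "gripper": [0.6,0.6,0.6,0.6,0.6,0.6,0.6,0.6,0.6,0.6]
}}

```text
t: 27.45
ee_pos: [0.6075, -0.278, 0.0433]
orientation: [0.001, -0.073, 0.997, 0.0]
force: [-0.2, -0.1, 0.9]
gripper_width: 0.0527
grasp_force: 0.0
```

Emit:
{"fn": "drive_tool", "kwargs": {
  "linear": [
    [0,0,0.02],
    [0,0,0.02],
    [0,0,0.02],
    [0,0,0.02],
    [0,0,0.02],
    [0,0,-0.1],
    [0,0,-0.3],
    [0,0,-0.5],
    [0,0,-0.8],
    [0,0,-1]
  ],
  "delta_rot": [
    [0,0,0],
    [0,0,0],
    [0,0,0],
    [0,0,0],
    [0,0,0],
    [0,0,0],
    [0,0,0],
    [0,0,0],
    [0,0,0],
    [0,0,0]
  ],
  "gripper": [0,0,0,0,0,0,0,0,0,0],
  "newtons": 50
}}

```text
t: 28.45
ee_pos: [0.6068, -0.2778, 0.1945]
orientation: [0.0, -0.073, 0.997, 0.0]
force: [0.5, -0.5, -7.3]
gripper_width: 0.0117
grasp_force: 50.0
```

```bash
python3 - <<'E'
from h import *
s=sense();print(s['t'],s['ee_pos'],s['force'],s['gripper_width'])
plan(.673,.017,.20,2.5)
C=snap('wrist','wF')
E
```

```text
28.45 [ 0.60682176 -0.27781943  0.19452325] [ 0.46967497 -0.49547674 -7.2883581 ] 0.01172456126929875
lin [-0.724  1.88  -0.035] rot [0.001 0.001 0.198]
```

View pics/wF.png

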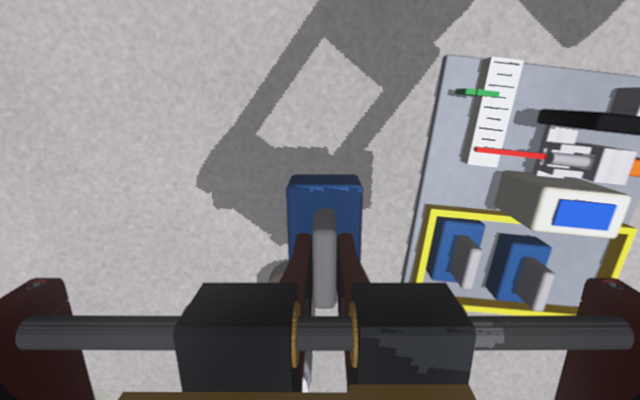

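wF: two weights stand upright in the tray, at (460,250) and (520,268), and the third is held at (325,240). I place the third now.

Emit:
{"fn": "drive_tool", "kwargs": {
  "linear": [
    [-0.02,0.1,0],
    [-0.06,0.2,0],
    [-0.1,0.3,0],
    [-0.16,0.42,-0.03],
    [-0.2,0.54,-0.03],
    [-0.25,0.66,-0.03],
    [-0.3,0.78,-0.03],
    [-0.34,0.88,-0.03],
    [-0.36,0.94,-0.03],
    [-0.36,0.94,-0.03]
  ],
  "delta_rot": [
    [0,0,0],
    [0,0,0],
    [0,0,0],
    [0,0,0],
    [0,0,0],
    [0,0,0],
    [0,0,0],
    [0,0,0],
    [0,0,0],
    [0,0,0]
  ],
  "gripper": [0,0,0,0,0,0,0,0,0,0]
}}

```text
t: 29.5
ee_pos: [0.6401, -0.1291, 0.1977]
orientation: [0.0, -0.074, 0.997, 0.0]
force: [-0.9, -0.2, -7.6]
gripper_width: 0.0117
grasp_force: 50.0
```

Emit:
{"fn": "drive_tool", "kwargs": {
  "linear": [
    [-0.02,0.1,0],
    [-0.06,0.2,0],
    [-0.1,0.3,0],
    [-0.16,0.42,0],
    [-0.2,0.54,0],
    [-0.25,0.66,0],
    [-0.3,0.78,0],
    [-0.34,0.88,0],
    [-0.36,0.94,0],
    [-0.36,0.94,0]
  ],
  "delta_rot": [
    [0,0,0.05],
    [0,0,0.1],
    [0,0,0.15],
    [0,0,0.2],
    [0,0,0.2],
    [0,0,0.2],
    [0,0,0.2],
    [0,0,0.2],
    [0,0,0.2],
    [0,0,0.2]
  ],
  "gripper": [0,0,0,0,0,0,0,0,0,0]
}}

```text
t: 30.5
ee_pos: [0.6729, 0.0184, 0.1978]
orientation: [0.0, -0.022, 1.0, 0.0]
force: [1.0, -0.0, -7.6]
gripper_width: 0.0117
grasp_force: 50.0
```

```bash
python3 - <<'E'
from h import *
s=sense();print(s['t'],s['ee_pos'],s['force'],s['gripper_width'])
plan(.673,.017,.054,2.5)
E
```

```text
30.5 [0.67287716 0.01840105 0.19776403] [ 1.00704890e+00 -3.20082322e-03 -7.63896492e+00] 0.011707428720733604
lin [ 0.    -0.01   0.958] rot [0.001 0.002 0.001]
```

Emit:
{"fn": "drive_tool", "kwargs": {
  "linear": [
    [0,0,0.1],
    [0,0,0.22],
    [0,-0.01,0.36],
    [0,-0.01,0.5],
    [0,-0.01,0.65],
    [0,-0.01,0.78],
    [0,-0.01,0.88],
    [0,-0.01,0.93],
    [0,-0.01,0.95],
    [0,-0.01,0.95]
  ],
  "delta_rot": [
    [0,0,0],
    [0,0,0],
    [0,0,0],
    [0,0,0],
    [0,0,0],
    [0,0,0],
    [0,0,0],
    [0,0,0],
    [0,0,0],
    [0,0,0]
  ],
  "gripper": [0,0,0,0,0,0,0,0,0,0]
}}

```text
t: 31.5
ee_pos: [0.6714, 0.0144, 0.0587]
orientation: [-0.001, -0.021, 1.0, -0.0]
force: [-12.5, -0.1, 19.2]
gripper_width: 0.0116
grasp_force: 50.0
```

Emit:
{"fn": "drive_tool", "kwargs": {
  "linear": [
    [0,0,0],
    [0,0,0],
    [0,0,0],
    [0,0,0],
    [0,0,-0.1],
    [0,0,-0.3],
    [0,0,-0.5],
    [0,0,-0.7],
    [0,0,-0.9],
    [0,0,-1]
  ],
  "delta_rot": [
    [0,0,0],
    [0,0,0],
    [0,0,0],
    [0,0,0],
    [0,0,0],
    [0,0,0],
    [0,0,0],
    [0,0,0],
    [0,0,0],
    [0,0,0]
  ],
  "gripper": [0.4,0.4,0.4,0.4,0.4,0.4,0.4,0.4,0.4,0.4]
}}

```text
t: 32.5
ee_pos: [0.6745, 0.0151, 0.2094]
orientation: [0.003, -0.021, 1.0, -0.0]
force: [0.3, 0.7, 0.9]
gripper_width: 0.0351
grasp_force: 0.0
```

```bash
python3 - <<'E'
from h import *
s=sense();print(s['t'],s['ee_pos'],s['force'])
plan(.50,.0,.24,-10);plan(.50,.09,.24,-10)
E
```

```text
32.5 [0.67445627 0.01514847 0.2094295 ] [0.2923382  0.66129286 0.92187993]
lin [ 1.165 -0.052 -0.211] rot [0.    0.012 0.414]
lin [ 1.14   0.548 -0.211] rot [0.    0.012 0.414]
```

Emit:
{"fn": "drive_tool", "kwargs": {
  "linear": [
    [0,0,-0.2],
    [0.1,0.05,-0.2],
    [0.2,0.1,-0.2],
    [0.3,0.15,-0.2],
    [0.45,0.2,-0.2],
    [0.6,0.25,-0.2],
    [0.7,0.25,-0.2],
    [0.8,0.25,-0.2],
    [0.83,0.25,-0.2],
    [0.83,0.25,-0.2]
  ],
  "delta_rot": [
    [0,0,0.1],
    [0,0,0.2],
    [0,0,0.35],
    [0,0,0.5],
    [0,0,0.65],
    [0,0,0.8],
    [0,0,0.9],
    [0,0,1],
    [0,0,1],
    [0,0,1]
  ],
  "gripper": [0.5,0.5,0.5,0.5,0.5,0.5,0.5,0.5,0.5,0.5]
}}

```text
t: 33.5
ee_pos: [0.5464, 0.0474, 0.2354]
orientation: [0.0, 0.238, 0.971, 0.0]
force: [-0.4, 0.3, 0.1]
gripper_width: 0.044
grasp_force: 0.0
```

Emit:
{"fn": "drive_tool", "kwargs": {
  "linear": [
    [0,0,0],
    [0,0,0],
    [0,0,0],
    [0,0,0],
    [0,0,0],
    [0,0,0],
    [0,0,0],
    [0,0,0],
    [0,0,0],
    [0,0,0]
  ],
  "delta_rot": [
    [0,0,0.1],
    [0,0,0.2],
    [0,0,0.35],
    [0,0,0.5],
    [0,0,0.65],
    [0,0,0.8],
    [0,0,0.9],
    [0,0,1],
    [0,0,1],
    [0,0,1]
  ],
  "gripper": [0.5,0.5,0.5,0.5,0.5,0.5,0.5,0.5,0.5,0.5]
}}

```text
t: 34.5
ee_pos: [0.5474, 0.0474, 0.2352]
orientation: [0.001, 0.481, 0.877, 0.0]
force: [-0.5, 0.0, 0.1]
gripper_width: 0.0442
grasp_force: 0.0
```

Emit:
{"fn": "drive_tool", "kwargs": {
  "linear": [
    [0,0,0],
    [0,0,0],
    [0,0,0],
    [0,0,0],
    [0,0,0],
    [0,0,0],
    [0,0,0],
    [0,0,0],
    [0,0,0],
    [0,0,0]
  ],
  "delta_rot": [
    [0,0,0.1],
    [0,0,0.2],
    [0,0,0.35],
    [0,0,0.5],
    [0,0,0.65],
    [0,0,0.8],
    [0,0,0.9],
    [0,0,1],
    [0,0,1],
    [0,0,1]
  ],
  "gripper": [0.5,0.5,0.5,0.5,0.5,0.5,0.5,0.5,0.5,0.5]
}}

```text
t: 35.5
ee_pos: [0.547, 0.0474, 0.2352]
orientation: [0.0, 0.691, 0.723, 0.0]
force: [0.1, 0.5, 0.2]
gripper_width: 0.0437
grasp_force: 0.0
```

```bash
python3 - <<'E'
from h import *
s=sense();print(s['t'],s['ee_pos'],s['q']);C=snap('wrist','wG'); print(C['position'])
cv2.imwrite('pics/wGb.png',cv2.resize(C['color'][50:330,140:540],(800,560),interpolation=3))
E
```

```text
35.5 [0.54698704 0.04742119 0.23522577] [-3.95360776e-02  2.73516304e-01  1.60513942e+00  2.86880223e-04
  1.26188686e+00 -8.41770268e-02]
[0.54303102 0.12623308 0.39695084]
```

View pics/wGb.png

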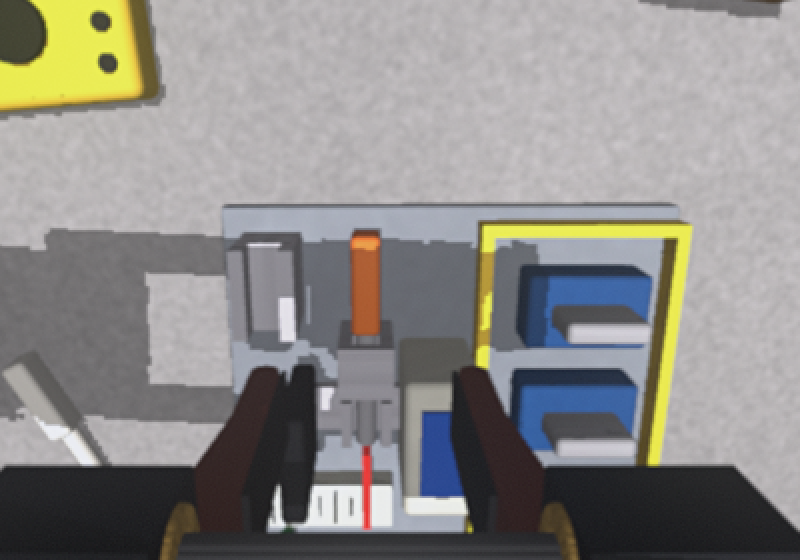

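wGb: orange grip top at px (352–380, 236–336), lug at (365,355), notch block at (232–302, 235–345), all three blue weights accounted for. Now a second, shifted view so I can triangulate.

Emit:
{"fn": "drive_tool", "kwargs": {
  "linear": [
    [0.03,-0.1,0.1],
    [0.06,-0.2,0.2],
    [0.1,-0.3,0.3],
    [0.1,-0.33,0.3],
    [0.1,-0.33,0.3],
    [0.1,-0.33,0.3],
    [0.1,-0.33,0.3],
    [0.1,-0.33,0.3],
    [0.1,-0.33,0.3],
    [0.1,-0.33,0.3]
  ],
  "delta_rot": [
    [0,0,0],
    [0,0,0],
    [0,0,0],
    [0,0,0],
    [0,0,0],
    [0,0,0],
    [0,0,0],
    [0,0,0],
    [0,0,0],
    [0,0,0]
  ],
  "gripper": [0.5,0.5,0.5,0.5,0.5,0.5,0.5,0.5,0.5,0.5]
}}

```text
t: 36.55
ee_pos: [0.497, 0.0602, 0.1903]
orientation: [0.0, 0.692, 0.722, 0.001]
force: [-0.3, 0.7, 0.3]
gripper_width: 0.0438
grasp_force: 0.0
```

```bash
python3 - <<'E'
from h import *
s=sense();print(s['t'],s['ee_pos']);C=snap('wrist','wH'); print(C['position']); G=load('wG')
# same-region crops side by side, 4x each
def crop(s,X,w=100,h=75):
    u,v=proj(s,X).astype(int); print(u-w//2,v-h//2); return cv2.resize(s['color'][v-h//2:v-h//2+h,u-w//2:u-w//2+w],None,fx=4,fy=4,interpolation=3)
c=(.52,.025,.04)
a=crop(G,c,100,120);b=crop(C,c,100,120); cv2.imwrite('pics/gh.png',np.hstack([a,b]))
E
```

```text
36.55 [0.49700768 0.06024089 0.19032933]
[0.49320519 0.13909901 0.35204393]
249 130
295 157
```

View pics/gh.png

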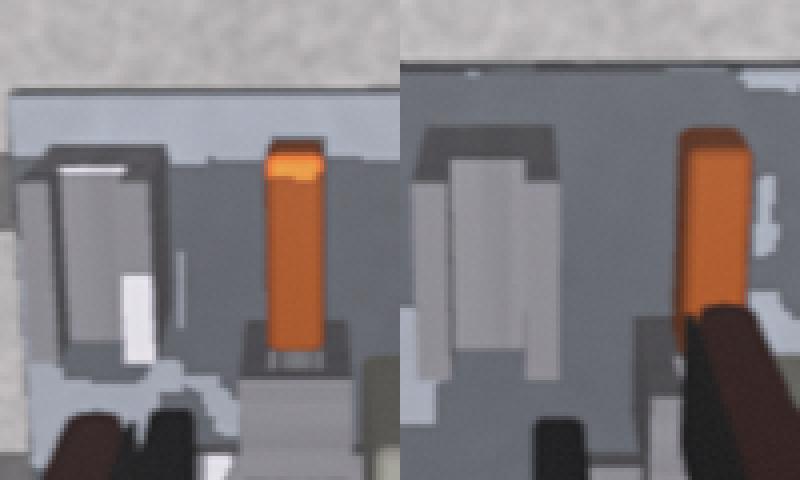

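gh.png: in G (left panel) the slot's top edges are at px 52 and 125 and the block's outer edges at 18 and 152. In H they are at 448 and 526, and 412 and 560. The grip's top face at its +y end is at (267–325,155) in G and (690–752,148) in H.

```bash
python3 - <<'E'
from h import *
G,H=load('wG'),load('wH')
g=lambda x,y:(G,249+x/4-.4,130+y/4-.4)
h=lambda x,y:(H,295+(x-400)/4-.4,157+y/4-.4)
yaw=np.deg2rad(2.5);ex=np.array([np.cos(yaw),np.sin(yaw)]);ey=np.array([-ex[1],ex[0]])
for n,a,b in [('LoutF',(18,180),(412,181)),('RoutF',(152,181),(560,181)),('LoutB',(20,362),(415,379)),('RoutB',(155,362),(558,380)),('LinF',(52,180),(448,181)),('RinF',(125,181),(526,181)),('gripL',(267,155),(690,148)),('gripR',(325,155),(752,148))]:
    X,e=tri(g(*a),h(*b)); d=X[:2]-[.6,-.0545]; print(n,X.round(4),'gauge',np.round([d@ex,d@ey],4),np.round(e[0],4))
for p in [(267,155),(325,155),(270,350),(324,350)]: print('grip z.058',atz(*g(*p),.058).round(4),'z.053',atz(*g(*p),.053).round(4))
for nm,z in (('w',.042),): print('floor',[atz(*g(*p),z).round(4) for p in [(10,93)]])
E
```

```text
LoutF [0.4732 0.0459 0.0613] gauge [-0.1223  0.1059] 0.0002
RoutF [0.5074 0.0461 0.0572] gauge [-0.0881  0.1046] 0.0002
LoutB [ 0.475  -0.0005  0.0699] gauge [-0.1225  0.0594] 0.0005
RoutB [ 0.5093 -0.0027  0.0617] gauge [-0.0884  0.0557] 0.0002
LinF [0.4814 0.0455 0.0586] gauge [-0.1141  0.1051] 0.0003
RinF [0.4997 0.0446 0.0529] gauge [-0.0959  0.1034] 0.0005
gripL [0.5374 0.0541 0.0539] gauge [-0.0578  0.1112] 0.0002
gripR [0.5527 0.0538 0.0503] gauge [-0.0425  0.1103] 0.0
grip z.058 [0.5374 0.0548 0.058 ] z.053 [0.5374 0.0537 0.053 ]
grip z.058 [0.5525 0.0554 0.058 ] z.053 [0.5527 0.0544 0.053 ]
grip z.058 [0.5402 0.0008 0.058 ] z.053 [ 0.5402 -0.001   0.053 ]
grip z.058 [0.5549 0.0015 0.058 ] z.053 [ 5.551e-01 -4.000e-04  5.300e-02]
floor [array([0.4675, 0.0653, 0.042 ])]
```

```bash
python3 - <<'E'
from h import *
plan(.5468,.0164,.12,-87.5);plan(.5468,.0164,.028,-87.5)
E
```

```text
lin [-0.306  0.32   0.469] rot [ 0.002 -0.    -0.003]
lin [-0.306  0.319  1.082] rot [ 0.002 -0.    -0.003]
```

Emit:
{"fn": "drive_tool", "kwargs": {
  "linear": [
    [-0.05,0.05,0],
    [-0.1,0.1,0],
    [-0.2,0.2,0],
    [-0.3,0.3,0],
    [-0.305,0.32,0.1],
    [-0.305,0.32,0.2],
    [-0.305,0.32,0.35],
    [-0.305,0.32,0.47],
    [-0.305,0.32,0.47],
    [-0.305,0.32,0.47]
  ],
  "delta_rot": [
    [0,0,0],
    [0,0,0],
    [0,0,0],
    [0,0,0],
    [0,0,0],
    [0,0,0],
    [0,0,0],
    [0,0,0],
    [0,0,0],
    [0,0,0]
  ],
  "gripper": [0.35,0.35,0.35,0.35,0.35,0.35,0.35,0.35,0.35,0.35]
}}

```text
t: 37.6
ee_pos: [0.5471, 0.0162, 0.1197]
orientation: [0.0, 0.692, 0.722, 0.0]
force: [-0.5, -0.7, -0.4]
gripper_width: 0.0311
grasp_force: 0.0
```

```bash
python3 - <<'E'
from h import *
s=sense();print(s['t'],s['ee_pos'])
plan(.5468,.0164,.028,-87.5)
C=snap('wrist','wI')
h=cv2.cvtColor(C['color'],cv2.COLOR_BGR2HSV);m=((h[...,0]>5)&(h[...,0]<18)&(h[...,1]>150)&(h[...,2]>120)).astype(np.uint8)
n,l,st,c=cv2.connectedComponentsWithStats(m)
for i in range(1,n):
    if st[i,4]>150: print(st[i],c[i],atz(C,*c[i],.052))
E
```

```text
37.6 [0.5471432  0.01617736 0.11974258]
lin [ 0.001 -0.003  0.612] rot [ 0.001 -0.    -0.003]
[ 313  157   21   75 1507] [323.28069011 193.80623756] [0.54582394 0.0281971  0.052     ]
```

Emit:
{"fn": "drive_tool", "kwargs": {
  "linear": [
    [0,0,0.1],
    [0,0,0.2],
    [0,0,0.3],
    [0,0,0.4],
    [0,0,0.5],
    [0,0,0.57],
    [0,0,0.61],
    [0,0,0.61],
    [0,0,0.61],
    [0,0,0.61]
  ],
  "delta_rot": [
    [0,0,0],
    [0,0,0],
    [0,0,0],
    [0,0,0],
    [0,0,0],
    [0,0,0],
    [0,0,0],
    [0,0,0],
    [0,0,0],
    [0,0,0]
  ],
  "gripper": [0.35,0.35,0.35,0.35,0.35,0.35,0.35,0.35,0.35,0.35]
}}

```text
t: 38.65
ee_pos: [0.5474, 0.0167, 0.0289]
orientation: [0.001, 0.692, 0.722, 0.001]
force: [-0.6, -0.2, -0.2]
gripper_width: 0.0307
grasp_force: 0.0
```

Emit:
{"fn": "drive_tool", "kwargs": {
  "linear": [
    [0,0,0],
    [0,0,0],
    [0,0,0],
    [0,0,0],
    [0,0,0],
    [0,0,0],
    [0,0,0],
    [0,0,0],
    [0,0,0],
    [0,0,0]
  ],
  "delta_rot": [
    [0,0,0],
    [0,0,0],
    [0,0,0],
    [0,0,0],
    [0,0,0],
    [0,0,0],
    [0,0,0],
    [0,0,0],
    [0,0,0],
    [0,0,0]
  ],
  "gripper": [0,0,0,0,0,0,0,0,0,0],
  "newtons": 40
}}

```text
t: 39.65
ee_pos: [0.547, 0.0167, 0.0284]
orientation: [0.0, 0.692, 0.722, 0.001]
force: [-0.1, 0.7, 5.5]
gripper_width: 0.0157
grasp_force: 40.0
```

Emit:
{"fn": "drive_tool", "kwargs": {
  "linear": [
    [0.02,0,0],
    [0.05,0,0],
    [0.09,0,0],
    [0.13,0,0],
    [0.17,0,0],
    [0.2,0,0],
    [0.2,0,0],
    [0.2,0,0],
    [0.2,0,0],
    [0.2,0,0]
  ],
  "delta_rot": [
    [0,0,0],
    [0,0,0],
    [0,0,0],
    [0,0,0],
    [0,0,0],
    [0,0,0],
    [0,0,0],
    [0,0,0],
    [0,0,0],
    [0,0,0]
  ],
  "gripper": [0,0,0,0,0,0,0,0,0,0]
}}

```text
t: 40.65
ee_pos: [0.5454, 0.0479, 0.0283]
orientation: [-0.0, 0.692, 0.722, 0.001]
force: [0.1, 2.8, 5.7]
gripper_width: 0.0157
grasp_force: 40.0
```

Emit:
{"fn": "drive_tool", "kwargs": {
  "linear": [
    [0.03,0,0],
    [0.07,0,0],
    [0.12,0,0],
    [0.17,0,0],
    [0.22,0,0],
    [0.27,0,0],
    [0.32,0,0],
    [0.33,0,0],
    [0.33,0,0],
    [0.33,0,0]
  ],
  "delta_rot": [
    [0,0,0],
    [0,0,0],
    [0,0,0],
    [0,0,0],
    [0,0,0],
    [0,0,0],
    [0,0,0],
    [0,0,0],
    [0,0,0],
    [0,0,0]
  ],
  "gripper": [0,0,0,0,0,0,0,0,0,0]
}}

```text
t: 41.65
ee_pos: [0.5433, 0.0961, 0.0281]
orientation: [0.0, 0.692, 0.722, 0.0]
force: [0.8, -0.8, -0.8]
gripper_width: 0.0158
grasp_force: 40.0
```

Emit:
{"fn": "drive_tool", "kwargs": {
  "linear": [
    [0,0,-0.05],
    [0,0,-0.1],
    [0,0,-0.2],
    [0,0,-0.3],
    [0,0,-0.35],
    [0,0,-0.4],
    [0,0,-0.4],
    [0,0,-0.4],
    [0,0,-0.4],
    [0,0,-0.4]
  ],
  "delta_rot": [
    [0,0,0],
    [0,0,0],
    [0,0,0],
    [0,0,0],
    [0,0,0],
    [0,0,0],
    [0,0,0],
    [0,0,0],
    [0,0,0],
    [0,0,0]
  ],
  "gripper": [0,0,0,0,0,0,0,0,0,0]
}}

```text
t: 42.65
ee_pos: [0.5429, 0.0961, 0.0877]
orientation: [-0.0, 0.692, 0.722, -0.0]
force: [-0.7, -1.0, -0.6]
gripper_width: 0.0156
grasp_force: 40.0
```

```bash
python3 - <<'E'
from h import *
s=sense();print(s['t'],s['ee_pos'],s['force'],s['gripper_width'])
C=snap('wrist','wJ');D=snap('side','sJ')
u,v=proj(D,(.54,.05,.08)).astype(int)
a=cv2.resize(C['color'][100:300,220:420],(400,400),interpolation=3);b=cv2.resize(D['color'][v-40:v+40,u-40:u+40],(400,400),interpolation=3)
cv2.imwrite('pics/J.png',np.hstack([a,b])); print(u,v)
plan(.4902-.0008,.0533+.018,s['ee_pos'][2],-87.5)
E
```

```text
42.65 [0.54288724 0.09608342 0.08765913] [-0.74176469 -1.01255114 -0.6340431 ] 0.015623385895794121
312 189
lin [-0.15  -0.364  0.001] rot [ 0.    -0.    -0.002]
```

View pics/J.png

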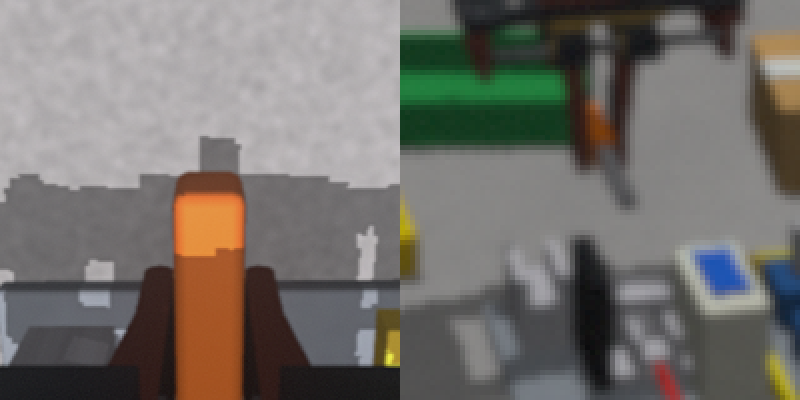

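```bash
python3 - <<'E'
from h import *
D=load('sJ')
for z in (.06,.07,.08,.09,.10): print(z,proj(D,(.5467,.0082,z)), proj(D,(.5437,.078,.10)))
E
```

```text
0.06 [317.33788979 201.65091088] [312.44411735 180.17324777]
0.07 [317.32026471 198.84382442] [312.44411735 180.17324777]
0.08 [317.30251415 196.01558619] [312.44411735 180.17324777]
0.09 [317.28463714 193.16601561] [312.44411735 180.17324777]
0.1 [317.26663273 190.29493118] [312.44411735 180.17324777]
```

Emit:
{"fn": "drive_tool", "kwargs": {
  "linear": [
    [-0.02,-0.05,0],
    [-0.04,-0.1,0],
    [-0.08,-0.18,0],
    [-0.12,-0.26,0],
    [-0.15,-0.33,0],
    [-0.15,-0.365,0],
    [-0.15,-0.365,0],
    [-0.15,-0.365,0.05],
    [-0.15,-0.365,0.1],
    [-0.15,-0.365,0.1]
  ],
  "delta_rot": [
    [0,0,0],
    [0,0,0],
    [0,0,0],
    [0,0,0],
    [0,0,0],
    [0,0,0],
    [0,0,0],
    [0,0,0],
    [0,0,0],
    [0,0,0]
  ],
  "gripper": [0,0,0,0,0,0,0,0,0,0]
}}

```text
t: 43.75
ee_pos: [0.4891, 0.0714, 0.0719]
orientation: [-0.0, 0.692, 0.722, -0.0]
force: [0.5, 0.2, -1.7]
gripper_width: 0.0159
grasp_force: 40.0
```

Emit:
{"fn": "drive_tool", "kwargs": {
  "linear": [
    [0,0,0.03],
    [0,0,0.06],
    [0,0,0.09],
    [0,0,0.12],
    [0,0,0.14],
    [0,0,0.16],
    [0,0,0.18],
    [0,0,0.18],
    [0,0,0.18],
    [0,0,0.18]
  ],
  "delta_rot": [
    [0,0,0],
    [0,0,0],
    [0,0,0],
    [0,0,0],
    [0,0,0],
    [0,0,0],
    [0,0,0],
    [0,0,0],
    [0,0,0],
    [0,0,0]
  ],
  "gripper": [0,0,0,0,0,0,0,0,0,0]
}}

```text
t: 44.75
ee_pos: [0.4898, 0.0713, 0.0463]
orientation: [0.0, 0.692, 0.722, 0.001]
force: [-0.0, 0.3, -0.9]
gripper_width: 0.0157
grasp_force: 40.0
```

```bash
python3 - <<'E'
from h import *
s=sense();print(s['t'],s['ee_pos'],s['force'],s['gripper_width'])
C=snap('wrist','wK');D=snap('side','sK')
u,v=proj(D,(.49,.03,.05)).astype(int)
S=snap('scene','scK'); u2,v2=proj(S,(.49,.03,.05)).astype(int)
f=lambda i,u,v:cv2.resize(i[v-40:v+40,u-40:u+40],(400,400),interpolation=3)
cv2.imwrite('pics/K.png',np.hstack([f(S['color'],u2,v2),f(D['color'],u,v)])); print(u,v,u2,v2)
plan(.4894,.0713,.038,-87.5)
E
```

```text
44.75 [0.48979997 0.07132445 0.04634077] [-0.03130343  0.27752633 -0.90084719] 0.01572576581958873
298 202 323 179
lin [-0.    -0.003  0.056] rot [ 0.003 -0.    -0.002]
```

View pics/K.png

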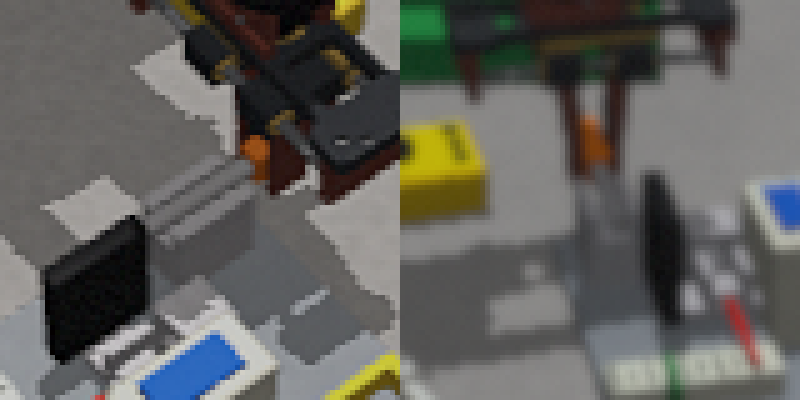

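K.png: the shaft lies between the slot walls (scene crop around (190,195)) and there is no side force. I lower on to contact.

Emit:
{"fn": "drive_tool", "kwargs": {
  "linear": [
    [0,0,0.01],
    [0,0,0.02],
    [0,0,0.03],
    [0,0,0.04],
    [0,0,0.05],
    [0,0,0.055],
    [0,0,0.06],
    [0,0,0.06],
    [0,0,0.06],
    [0,0,0.06]
  ],
  "delta_rot": [
    [0,0,0],
    [0,0,0],
    [0,0,0],
    [0,0,0],
    [0,0,0],
    [0,0,0],
    [0,0,0],
    [0,0,0],
    [0,0,0],
    [0,0,0]
  ],
  "gripper": [0,0,0,0,0,0,0,0,0,0]
}}

```text
t: 45.9
ee_pos: [0.4897, 0.0713, 0.0373]
orientation: [0.0, 0.692, 0.722, 0.0]
force: [0.2, 0.0, -1.1]
gripper_width: 0.016
grasp_force: 40.0
```

Emit:
{"fn": "drive_tool", "kwargs": {
  "linear": [
    [0,0,0.01],
    [0,0,0.01],
    [0,0,0.015],
    [0,0,0.02],
    [0,0,0.02],
    [0,0,0.02],
    [0,0,0.02],
    [0,0,0.02],
    [0,0,0.02],
    [0,0,0.02]
  ],
  "delta_rot": [
    [0,0,0],
    [0,0,0],
    [0,0,0],
    [0,0,0],
    [0,0,0],
    [0,0,0],
    [0,0,0],
    [0,0,0],
    [0,0,0],
    [0,0,0]
  ],
  "gripper": [0,0,0,0,0,0,0,0,0,0]
}}

```text
t: 46.9
ee_pos: [0.4897, 0.0713, 0.0342]
orientation: [0.0, 0.692, 0.722, 0.0]
force: [0.2, -0.3, -1.0]
gripper_width: 0.0158
grasp_force: 40.0
```

Emit:
{"fn": "drive_tool", "kwargs": {
  "linear": [
    [0,0,0.01],
    [0,0,0.01],
    [0,0,0.015],
    [0,0,0.02],
    [0,0,0.02],
    [0,0,0.02],
    [0,0,0.02],
    [0,0,0.02],
    [0,0,0.02],
    [0,0,0.02]
  ],
  "delta_rot": [
    [0,0,0],
    [0,0,0],
    [0,0,0],
    [0,0,0],
    [0,0,0],
    [0,0,0],
    [0,0,0],
    [0,0,0],
    [0,0,0],
    [0,0,0]
  ],
  "gripper": [0,0,0,0,0,0,0,0,0,0]
}}

```text
t: 47.9
ee_pos: [0.4899, 0.0715, 0.0323]
orientation: [0.001, 0.692, 0.722, 0.001]
force: [-3.3, 1.8, 14.1]
gripper_width: 0.016
grasp_force: 40.0
```

```bash
python3 - <<'E'
from h import *
s=sense();print(s['t'],s['ee_pos'],s['force'],s['ft_torque'])
D=snap('side','sL')
E
```

```text
47.9 [0.48991959 0.07153605 0.03228914] [-3.28218375  1.79186968 14.08724992] [-0.23786286  0.59916774 -0.06517061]
```

Emit:
{"fn": "drive_tool", "kwargs": {
  "linear": [
    [0,0,-0.01],
    [0,0,-0.01],
    [0,0,-0.01],
    [0,0,-0.01],
    [0,0,-0.01],
    [0,0,-0.15],
    [0,0,-0.35],
    [0,0,-0.6],
    [0,0,-0.85],
    [0,0,-1]
  ],
  "delta_rot": [
    [0,0,0],
    [0,0,0],
    [0,0,0],
    [0,0,0],
    [0,0,0],
    [0,0,0],
    [0,0,0],
    [0,0,0],
    [0,0,0],
    [0,0,0]
  ],
  "gripper": [0,0.3,0.3,0.3,0.3,0.35,0.35,0.35,0.35,0.35]
}}

```text
t: 48.95
ee_pos: [0.4905, 0.0713, 0.1838]
orientation: [0.001, 0.692, 0.722, 0.001]
force: [0.1, -0.2, -0.7]
gripper_width: 0.0307
grasp_force: 0.0
```

Emit:
{"fn": "drive_tool", "kwargs": {
  "linear": [
    [0,0,-0.1],
    [0,0.05,-0.2],
    [0,0.1,-0.3],
    [0,0.1,-0.3],
    [0,0.1,-0.3],
    [0,0.1,-0.3],
    [0,0.1,-0.3],
    [0,0.1,-0.3],
    [0,0.1,-0.3],
    [0,0.1,-0.3]
  ],
  "delta_rot": [
    [0,0,0],
    [0,0,0],
    [0,0,0],
    [0,0,0],
    [0,0,0],
    [0,0,0],
    [0,0,0],
    [0,0,0],
    [0,0,0],
    [0,0,0]
  ],
  "gripper": [0.5,0.5,0.5,0.5,0.5,0.5,0.5,0.5,0.5,0.5]
}}

```text
t: 49.95
ee_pos: [0.5043, 0.0719, 0.226]
orientation: [0.0, 0.692, 0.722, 0.0]
force: [-0.2, 0.7, -0.9]
gripper_width: 0.0438
grasp_force: 0.0
```

```bash
python3 - <<'E'
from h import *
s=sense();print(s['t'],s['ee_pos'])
C=snap('wrist','wM');S=snap('scene','scM')
u2,v2=proj(S,(.58,-.05,.05)).astype(int); print(u2-65,v2-97)
a=cv2.resize(C['color'][60:260,210:410],(400,400),interpolation=3)
b=cv2.resize(S['color'][v2-65:v2+65,u2-65:u2+65],(400,400),interpolation=3)
cv2.imwrite('pics/M.png',np.hstack([a,b])); print(u2-65,v2-65)
E
```

```text
49.95 [0.5043269  0.07191523 0.22602687]
253 120
253 152
```

View pics/M.png

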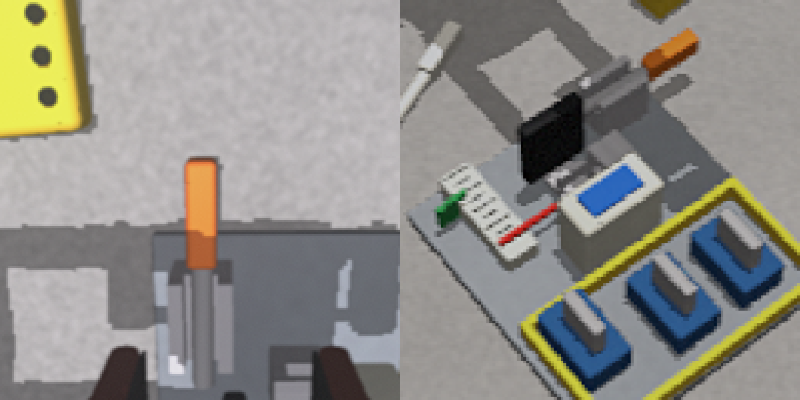

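M.png: the pin's shaft lies in the notch slot with the orange grip outside on the +y side. All three weights stand upright in the tray, and the slide is home. Now I measure pointer, marker and black grip by colour.

```bash
python3 - <<'E'
from h import *
yaw=np.deg2rad(2.5);ex=np.array([np.cos(yaw),np.sin(yaw)]);ey=np.array([-ex[1],ex[0]])
ga=lambda X:np.round([(X[:2]-[.6,-.0545])@ex,(X[:2]-[.6,-.0545])@ey,X[2]],4)
M=load('wM');print('shoulder',atz(M,311,194,.056).round(4))
def comp(s,kind,X):
    c=s['color'];h=cv2.cvtColor(c,cv2.COLOR_BGR2HSV);H,Sa,V=h[...,0],h[...,1],h[...,2]
    m={'red':((H<4)|(H>174))&(Sa>140)&(V>90),'green':(H>55)&(H<85)&(Sa>110),'black':(V<45)}[kind].astype(np.uint8)
    roi=np.zeros_like(m);u,v=proj(s,X).astype(int)
    if not(0<u<640 and 0<v<400): return None
    cv2.circle(roi,(int(u),int(v)),50,1,-1)
    n,l,st,ce=cv2.connectedComponentsWithStats(m*roi)
    if n<2: return None
    i=1+np.argmax(st[1:,4]); return ce[i],st[i]
for k,X in (('red',(.55,-.115,.04)),('green',(.505,-.16,.03)),('black',(.513,-.058,.09))):
    o={}
    for n in('wA','wB','wF','scene0','scM'):
        s=load(n);r=comp(s,k,X)
        if r: print(k,n,r[0].round(1),r[1]); o[n]=(s,*r[0])
    for pr in (('wA','wF'),('wA','scene0'),('wF','scM'),('wA','wB'),('wA','wF','scene0','scM')):
        if all(p in o for p in pr):
            x,e=tri(*[o[p] for p in pr]); print(pr,x.round(4),'gauge',ga(x),np.round(e,4))
E
```

```text
shoulder [0.4913 0.0534 0.056 ]
red wA [323.6 193.9] [300 192  46   5 138]
red wB [399.7 244. ] [393 243  15   3  43]
red wF [512.9 152.7] [476 148  71  11 342]
red scene0 [294.3 224.3] [285 218  19  14  45]
red scM [294.2 224.3] [285 218  19  14  44]
('wA', 'wF') [ 0.5517 -0.102   0.037 ] gauge [-0.0504 -0.0453  0.037 ] [0.0002 0.0002]
('wA', 'scene0') [ 0.5518 -0.1037  0.0332] gauge [-0.0503 -0.0471  0.0332] [0.0018 0.0018]
('wF', 'scM') [ 0.5526 -0.1052  0.0386] gauge [-0.0496 -0.0486  0.0386] [0.0022 0.0022]
('wA', 'wB') [ 0.578  -0.1061 -0.0332] gauge [-0.0242 -0.0506 -0.0332] [0.0071 0.0071]
('wA', 'wF', 'scene0', 'scM') [ 0.552  -0.1039  0.0354] gauge [-0.0501 -0.0473  0.0354] [0.0019 0.0026 0.0021 0.0023]
green wA [287.2 161.1] [278 160  19   3  52]
green wB [385.6 215. ] [376 214  20   4  60]
green wF [480.4  92.5] [465  89  34   8 178]
green scene0 [268.5 219.7] [265 214   9  12  52]
green scM [268.6 219.6] [265 214   9  12  52]
('wA', 'wF') [ 0.5029 -0.1516  0.0433] gauge [-0.1012 -0.0928  0.0433] [0.0001 0.0001]
('wA', 'scene0') [ 0.504  -0.1523  0.0369] gauge [-0.1001 -0
[... 329 characters left out ...]
 wA [355.2 170. ] [335 163  48  22 549]
black wB [455.3 225.7] [429 215  61  28 930]
black wF [604.6 121.6] [ 567  112   73   22 1215]
black scene0 [301.9 196.4] [292 182  21  30 403]
black scM [302.  196.3] [291 182  22  30 406]
('wA', 'wF') [ 0.5102 -0.061   0.0793] gauge [-0.09   -0.0025  0.0793] [0.0026 0.0026]
('wA', 'scene0') [ 0.5113 -0.0575  0.068 ] gauge [-0.0888  0.0009  0.068 ] [0.0035 0.0035]
('wF', 'scM') [ 0.5128 -0.0539  0.071 ] gauge [-0.0871  0.0044  0.071 ] [0.0012 0.0012]
('wA', 'wB') [ 0.5096 -0.0609  0.0696] gauge [-0.0906 -0.0024  0.0696] [0.0002 0.0002]
('wA', 'wF', 'scene0', 'scM') [ 0.5123 -0.0563  0.0713] gauge [-0.0877  0.002   0.0713] [0.0055 0.0026 0.0019 0.0021]
```

```bash
python3 - <<'E'
from h import *
plan(.5131,-.0583,.16,-87.5); plan(.5131,-.0583,.072,-87.5,(.5131,-.0583,.16,-87.5))
E
```

```text
lin [-0.87   0.021  0.441] rot [ 0.002 -0.    -0.003]
lin [0.    0.    0.587] rot [0. 0. 0.]
```

Emit:
{"fn": "drive_tool", "kwargs": {
  "linear": [
    [-0.1,0,0],
    [-0.2,0.01,0],
    [-0.35,0.02,0.1],
    [-0.5,0.02,0.2],
    [-0.65,0.02,0.3],
    [-0.8,0.02,0.4],
    [-0.87,0.02,0.44],
    [-0.87,0.02,0.44],
    [-0.87,0.02,0.44],
    [-0.87,0.02,0.44]
  ],
  "delta_rot": [
    [0,0,0],
    [0,0,0],
    [0,0,0],
    [0,0,0],
    [0,0,0],
    [0,0,0],
    [0,0,0],
    [0,0,0],
    [0,0,0],
    [0,0,0]
  ],
  "gripper": [0.5,0.5,0.5,0.5,0.5,0.5,0.5,0.5,0.5,0.5]
}}

```text
t: 51.05
ee_pos: [0.5134, -0.0578, 0.1609]
orientation: [0.001, 0.692, 0.722, 0.001]
force: [-0.0, -0.0, 0.5]
gripper_width: 0.0438
grasp_force: 0.0
```

```bash
python3 - <<'E'
from h import *
s=sense();print(s['t'],s['ee_pos']); plan(.5131,-.0583,.072,-87.5)
C=snap('wrist','wN'); S=snap('scene','scN')
# black plate top/bottom edges in ROI
c=C['color'];v=cv2.cvtColor(c,cv2.COLOR_BGR2GRAY)
u0,v0=proj(C,(.5131,-.0583,.106)); print(u0,v0, proj(C,(.5061,-.0586,.106)),proj(C,(.5201,-.058,.106)), proj(C,(.5118,-.0283,.106)))
for r in range(int(v0)-20,int(v0)+21,5): print(r,v[r,int(u0)-30:int(u0)+31:3])
E
```

```text
51.05 [ 0.5134358  -0.05782283  0.16090375]
lin [-0.003 -0.004  0.593] rot [ 0.004 -0.    -0.002]
323.7946730953388 216.2773908373939 [313.71473992 216.28802089] [333.87329851 216.2664125 ] [323.74545514 174.05340971]
196 [115 115 114 115 116 115 117  58  49  50  51  50  51  53 159 159 159 160
 158 121 157]
201 [114 114 115 116 116 116 116  62  47  50  50  49  50  52 154 154 155 154
 148 121 157]
206 [114 114 114 116 117 116 117  63  48  48  48  49  49  48 117 116 116 117
 119 122 155]
211 [116 114 116 118 118 115 116  61  44  47  48  48  49  47 116 115 116 118
 117 117 116]
216 [118 116 116 116 116 116 117  71  44  46  47  47  46  45 114 115 116 116
 115 116 117]
221 [117 118 116 117 117 114 116  69  46  45  44  47  46  43 116 115 116 117
 116 116 117]
226 [115 116 116 115 116 116 116  69  44  44  45  45  46  43 115 116 115 118
 117 118 116]
231 [116 116 118 117 115 115 118  72  42  47  45  45  44  43 117 118 116 117
 118 116 116]
236 [97 96 95 96 95 95 95 69 43 45 45 45 45 42 93 94 95 94 93 92 92]
```

Emit:
{"fn": "drive_tool", "kwargs": {
  "linear": [
    [0,0,0.06],
    [0,0,0.13],
    [0,0,0.22],
    [0,0,0.31],
    [0,0,0.4],
    [0,0,0.48],
    [0,0,0.54],
    [0,0,0.59],
    [0,0,0.59],
    [0,0,0.59]
  ],
  "delta_rot": [
    [0,0,0],
    [0,0,0],
    [0,0,0],
    [0,0,0],
    [0,0,0],
    [0,0,0],
    [0,0,0],
    [0,0,0],
    [0,0,0],
    [0,0,0]
  ],
  "gripper": [0.5,0.5,0.5,0.5,0.5,0.5,0.5,0.5,0.5,0.5]
}}

```text
t: 52.15
ee_pos: [0.5133, -0.0583, 0.0717]
orientation: [0.0, 0.692, 0.722, 0.0]
force: [0.4, -0.3, 0.0]
gripper_width: 0.0439
grasp_force: 0.0
```

Emit:
{"fn": "drive_tool", "kwargs": {
  "linear": [
    [0,0,0],
    [0,0,0],
    [0,0,0],
    [0,0,0],
    [0,0,0],
    [0,0,0],
    [0,0,0],
    [0,0,0],
    [0,0,0],
    [0,0,0]
  ],
  "delta_rot": [
    [0,0,0],
    [0,0,0],
    [0,0,0],
    [0,0,0],
    [0,0,0],
    [0,0,0],
    [0,0,0],
    [0,0,0],
    [0,0,0],
    [0,0,0]
  ],
  "gripper": [0,0,0,0,0,0,0,0,0,0],
  "newtons": 50
}}

```text
t: 53.15
ee_pos: [0.5132, -0.0583, 0.0719]
orientation: [0.0, 0.692, 0.722, 0.0]
force: [-0.5, -0.4, 4.8]
gripper_width: 0.0135
grasp_force: 50.0
```

```bash
python3 - <<'E'
from h import *
s=sense();print(s['t'],s['ee_pos'],s['force'],s['gripper_width'],rot(s['orientation']).round(4))
E
```

```text
53.15 [ 0.51316143 -0.05831732  0.07188469] [-0.53403023 -0.40601371  4.83042579] 0.013516718811438459 [[-4.250e-02  9.991e-01  1.100e-03]
 [ 9.991e-01  4.250e-02  1.000e-04]
 [ 1.000e-04  1.100e-03 -1.000e+00]]
```

Emit:
{"fn": "drive_tool", "kwargs": {
  "linear": [
    [0,-0.01,0],
    [0,-0.03,0],
    [0,-0.06,0],
    [0,-0.09,0],
    [0,-0.12,0],
    [0,-0.15,0],
    [0,-0.18,0],
    [0,-0.2,0],
    [0,-0.2,0],
    [0,-0.2,0]
  ],
  "delta_rot": [
    [0,0,0],
    [0,0,0],
    [0,0,0],
    [0,0,0],
    [0,0,0],
    [0,0,0],
    [0,0,0],
    [0,0,0],
    [0,0,0],
    [0,0,0]
  ],
  "gripper": [0,0,0,0,0,0,0,0,0,0]
}}

```text
t: 54.15
ee_pos: [0.4837, -0.0598, 0.0719]
orientation: [0.001, 0.692, 0.722, 0.001]
force: [5.1, 0.9, 2.7]
gripper_width: 0.014
grasp_force: 50.0
```

Emit:
{"fn": "drive_tool", "kwargs": {
  "linear": [
    [0,-0.01,0],
    [0,-0.03,0],
    [0,-0.05,0],
    [0,-0.07,0],
    [0,-0.09,0],
    [0,-0.1,0],
    [0,-0.1,0],
    [0,-0.1,0],
    [0,-0.1,0],
    [0,-0.1,0]
  ],
  "delta_rot": [
    [0,0,0],
    [0,0,0],
    [0,0,0],
    [0,0,0],
    [0,0,0],
    [0,0,0],
    [0,0,0],
    [0,0,0],
    [0,0,0],
    [0,0,0]
  ],
  "gripper": [0,0,0,0,0,0,0,0,0,0]
}}

```text
t: 55.15
ee_pos: [0.4693, -0.0604, 0.0719]
orientation: [0.001, 0.692, 0.722, 0.001]
force: [7.6, 1.3, 0.6]
gripper_width: 0.0138
grasp_force: 50.0
```

```bash
cat > ptr.py <<'E'
from h import *
s=sense();print(s['t'],s['ee_pos'],s['force'],'pulled mm',(np.array(s['ee_pos'])-[.51316,-.05832,.0719])[:2]@[-.999,-.0436]*1000)
import sys
yaw=np.deg2rad(2.5);ex=np.array([np.cos(yaw),np.sin(yaw)])
for n in('scene','side'):
    S=snap(n,n+sys.argv[1]); h=cv2.cvtColor(S['color'],cv2.COLOR_BGR2HSV);H,Sa,V=h[...,0],h[...,1],h[...,2]
    r=[]
    for m in(((H<4)|(H>174))&(Sa>100)&(V>60),(H>50)&(H<85)&(Sa>70)):
        m=m.astype(np.uint8);roi=np.zeros_like(m);u,v=proj(S,(.53,-.13,.037)).astype(int);cv2.circle(roi,(int(u),int(v)),30,1,-1);m*=roi
        k,l,st,ce=cv2.connectedComponentsWithStats(m)
        if k<2: print(n,'none'); continue
        i=1+np.argmax(st[1:,4]); X=atz(S,*ce[i],.037); print(n,ce[i].round(1),st[i],X.round(4)); r.append((X[:2]-[.6,-.0545])@ex)
    if len(r)==2: print(n,'pointer-mark gauge x mm',(r[0]-r[1])*1000)
E
python3 ptr.py P1
```

```text
55.15 [ 0.46925699 -0.06042896  0.07188784] [7.63580349 1.28441448 0.55461331] pulled mm 43.95105365598812
scene [285.8 211.6] [275 204  23  16  67] [ 0.5094 -0.1032  0.037 ]
scene [268.5 219.7] [264 214  10  12  63] [ 0.504  -0.1522  0.037 ]
scene pointer-mark gauge x mm 7.483111379678137
side [310.7 227.9] [309 224   5   9  18] [ 0.5074 -0.0993  0.037 ]
side [312.5 240.5] [312 236   2  10  16] [ 0.502  -0.1626  0.037 ]
side pointer-mark gauge x mm 8.197312051495931
```

Emit:
{"fn": "drive_tool", "kwargs": {
  "linear": [
    [0,-0.01,0],
    [0,-0.02,0],
    [0,-0.03,0],
    [0,-0.04,0],
    [0,-0.045,0],
    [0,-0.045,0],
    [0,-0.045,0],
    [0,-0.045,0],
    [0,-0.045,0],
    [0,-0.045,0]
  ],
  "delta_rot": [
    [0,0,0],
    [0,0,0],
    [0,0,0],
    [0,0,0],
    [0,0,0],
    [0,0,0],
    [0,0,0],
    [0,0,0],
    [0,0,0],
    [0,0,0]
  ],
  "gripper": [0,0,0,0,0,0,0,0,0,0]
}}

```text
t: 56.25
ee_pos: [0.4627, -0.0608, 0.0719]
orientation: [0.001, 0.692, 0.722, 0.001]
force: [7.7, 1.0, 0.3]
gripper_width: 0.0137
grasp_force: 50.0
```

```bash
python3 ptr.py P2; python3 - <<'E'
from h import *
S=load('sceneP2');u,v=proj(S,(.53,-.08,.04)).astype(int)
cv2.imwrite('pics/P2.png',cv2.resize(S['color'][v-50:v+50,u-66:u+67],(798,600),interpolation=3));print(u-66,v-50)
E
```

```text
56.25 [ 0.46270106 -0.06076912  0.07189207] [7.68760153 1.03152664 0.29137243] pulled mm 50.515264632007074
scene [284.5 209.9] [273 203  23  15  66] [ 0.503  -0.1032  0.037 ]
scene [268.4 219.7] [264 214  10  12  62] [ 0.5041 -0.1524  0.037 ]
scene pointer-mark gauge x mm 1.0407559190175053
side [308.4 228.3] [307 224   4   9  19] [ 0.5007 -0.0998  0.037 ]
side [312.5 240.2] [312 235   2  11  17] [ 0.5022 -0.161   0.037 ]
side pointer-mark gauge x mm 1.2659473013619942
231 162
```

View pics/P2.png

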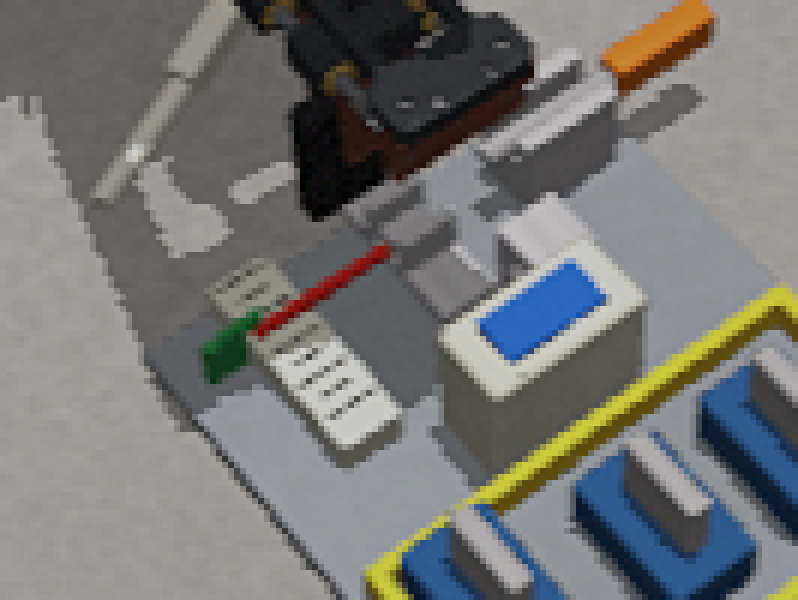

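P2.png: the red pointer's line meets the green tab at about (250,335), within about 1 mm of the marker. I hold there, then ease the slide home.

Emit:
{"fn": "drive_tool", "kwargs": {
  "linear": [
    [0,0,0],
    [0,0,0],
    [0,0,0],
    [0,0,0],
    [0,0,0],
    [0,0,0],
    [0,0,0],
    [0,0,0],
    [0,0,0],
    [0,0,0]
  ],
  "delta_rot": [
    [0,0,0],
    [0,0,0],
    [0,0,0],
    [0,0,0],
    [0,0,0],
    [0,0,0],
    [0,0,0],
    [0,0,0],
    [0,0,0],
    [0,0,0]
  ],
  "gripper": [0,0,0,0,0,0,0,0,0,0]
}}

```text
t: 57.35
ee_pos: [0.4627, -0.0607, 0.0719]
orientation: [0.001, 0.692, 0.722, 0.001]
force: [6.2, 1.5, 0.6]
gripper_width: 0.0136
grasp_force: 50.0
```

Emit:
{"fn": "drive_tool", "kwargs": {
  "linear": [
    [0,0,0],
    [0,0,0],
    [0,0,0],
    [0,0,0],
    [0,0,0],
    [0,0,0],
    [0,0,0],
    [0,0,0],
    [0,0,0],
    [0,0,0]
  ],
  "delta_rot": [
    [0,0,0],
    [0,0,0],
    [0,0,0],
    [0,0,0],
    [0,0,0],
    [0,0,0],
    [0,0,0],
    [0,0,0],
    [0,0,0],
    [0,0,0]
  ],
  "gripper": [0,0,0,0,0,0,0,0,0,0]
}}

```text
t: 58.35
ee_pos: [0.4627, -0.0608, 0.0719]
orientation: [0.001, 0.692, 0.722, 0.001]
force: [6.8, 1.5, 1.7]
gripper_width: 0.0141
grasp_force: 50.0
```

Emit:
{"fn": "drive_tool", "kwargs": {
  "linear": [
    [0,0,0],
    [0,0,0],
    [0,0,0],
    [0,0,0],
    [0,0.02,0],
    [0,0.04,0],
    [0,0.06,0],
    [0,0.08,0],
    [0,0.1,0],
    [0,0.12,0]
  ],
  "delta_rot": [
    [0,0,0],
    [0,0,0],
    [0,0,0],
    [0,0,0],
    [0,0,0],
    [0,0,0],
    [0,0,0],
    [0,0,0],
    [0,0,0],
    [0,0,0]
  ],
  "gripper": [0,0,0,0,0,0,0,0,0,0]
}}

```text
t: 59.35
ee_pos: [0.4803, -0.0599, 0.0719]
orientation: [0.001, 0.692, 0.722, 0.001]
force: [6.4, 1.9, 2.3]
gripper_width: 0.0136
grasp_force: 50.0
```

Emit:
{"fn": "drive_tool", "kwargs": {
  "linear": [
    [0,0.02,0],
    [0,0.05,0],
    [0,0.08,0],
    [0,0.11,0],
    [0,0.14,0],
    [0,0.17,0],
    [0,0.19,0],
    [0,0.21,0],
    [0,0.22,0],
    [0,0.22,0]
  ],
  "delta_rot": [
    [0,0,0],
    [0,0,0],
    [0,0,0],
    [0,0,0],
    [0,0,0],
    [0,0,0],
    [0,0,0],
    [0,0,0],
    [0,0,0],
    [0,0,0]
  ],
  "gripper": [0,0,0,0,0,0,0,0,0,0]
}}

```text
t: 60.35
ee_pos: [0.5127, -0.0584, 0.0719]
orientation: [0.0, 0.692, 0.722, 0.0]
force: [3.5, 1.4, 6.2]
gripper_width: 0.0139
grasp_force: 50.0
```

```bash
python3 ptr.py P3
```

```text
60.35 [ 0.51274738 -0.05838051  0.07189536] [3.47704099 1.4238709  6.15591381] pulled mm 0.4148500809248431
scene [294.3 224.2] [285 217  19  15  61] [ 0.5531 -0.1064  0.037 ]
scene [268.5 219.7] [264 214  10  12  63] [ 0.504  -0.1522  0.037 ]
scene pointer-mark gauge x mm 51.00844592481269
side [325.5 227. ] [323 222   6  12  23] [ 0.5506 -0.1024  0.037 ]
side [312.5 240.2] [312 235   2  11  17] [ 0.5022 -0.161   0.037 ]
side pointer-mark gauge x mm 50.92510197957
```

Emit:
{"fn": "drive_tool", "kwargs": {
  "linear": [
    [0,0.005,0],
    [0,0.005,0],
    [0,0.005,0],
    [0,0.005,0],
    [0,0.005,0],
    [0,0.005,0],
    [0,0.005,0],
    [0,0.005,0],
    [0,0.005,0],
    [0,0.005,0]
  ],
  "delta_rot": [
    [0,0,0],
    [0,0,0],
    [0,0,0],
    [0,0,0],
    [0,0,0],
    [0,0,0],
    [0,0,0],
    [0,0,0],
    [0,0,0],
    [0,0,0]
  ],
  "gripper": [0,0,0,0,0.2,0.4,0.5,0.5,0.5,0.5]
}}

```text
t: 61.45
ee_pos: [0.5129, -0.0583, 0.0716]
orientation: [0.0, 0.692, 0.722, 0.0]
force: [-0.3, -0.5, -0.2]
gripper_width: 0.0438
grasp_force: 0.0
```

Emit:
{"fn": "drive_tool", "kwargs": {
  "linear": [
    [0,0,-0.05],
    [0,0,-0.1],
    [0,0,-0.2],
    [0,0,-0.3],
    [0,0,-0.45],
    [0,0,-0.6],
    [0,0,-0.75],
    [0,0,-0.9],
    [0,0,-1],
    [0,0,-1]
  ],
  "delta_rot": [
    [0,0,0],
    [0,0,0],
    [0,0,0],
    [0,0,0],
    [0,0,0],
    [0,0,0],
    [0,0,0],
    [0,0,0],
    [0,0,0],
    [0,0,0]
  ],
  "gripper": [0.5,0.5,0.5,0.5,0.5,0.5,0.5,0.5,0.5,0.5]
}}

```text
t: 62.45
ee_pos: [0.5147, -0.0587, 0.2246]
orientation: [0.003, 0.692, 0.722, 0.002]
force: [0.3, 0.1, -0.0]
gripper_width: 0.0436
grasp_force: 0.0
```

```bash
python3 ptr.py P4; cat > binfit.py <<'E'
from fit import *
def green(c):
    h=cv2.cvtColor(c,cv2.COLOR_BGR2HSV);return ((h[...,0]>50)&(h[...,0]<85)&(h[...,1]>90)).astype(np.uint8)
def fitbin(views):
    vs=[]
    for s in views:
        k,l,st,ce=cv2.connectedComponentsWithStats(green(s['color'])); i=1+np.argmax(st[1:,4]); vs.append((s,(l==i).astype(np.uint8))); print(st[i])
    def cost(p):
        ca,sa=np.cos(p[2]),np.sin(p[2]);M=np.array([[ca,-sa,0],[sa,ca,0],[0,0,1]]);o=np.array([p[0],p[1],0]);t=0
        for s,m in vs:
            b=hull(s,box(-.1175,.1175,-.065,.065,0,.04)@M.T+o,m.shape);t+=1-(b&m).sum()/(b|m).sum()
        return t/len(vs)
    x0=(.47,.37,-.15);sx=np.array([x0,(.48,.37,-.15),(.47,.38,-.15),(.47,.37,-.05)])
    r=minimize(cost,x0,method='Nelder-Mead',options=dict(initial_simplex=sx,xatol=1e-4,fatol=1e-4)); return r.x,np.rad2deg(r.x[2]),r.fun
E
python3 - <<'E'
from binfit import *
for v in (('scene0',),('side0',),('scene0','side0')): print(v,fitbin([load(n) for n in v]))
# weights in tray, from wG (pose 3 slots)
G=load('wG')
for n,x,y in (('slot+',.673,.015),('slot0',.677,-.051)):
    p,c=fitw((G,),x,y,(.04,),z=.012,win=60);print(n,p[:2].round(4),np.rad2deg(p[2]).round(1),round(c,3))
plan(.679,-.119,.2,2.5)
E
```

```text
62.45 [ 0.51465323 -0.0587216   0.22462494] [ 0.28483185  0.13699668 -0.03299669] pulled mm -1.4742304006553875
scene [294.3 224.4] [285 218  19  14  56] [ 0.5535 -0.1068  0.037 ]
scene [268.4 219.9] [264 214  10  12  59] [ 0.5045 -0.1527  0.037 ]
scene pointer-mark gauge x mm 50.97947392841092
side [325.8 227. ] [323 222   6  12  21] [ 0.5513 -0.1028  0.037 ]
side [312.5 240.2] [312 235   2  11  17] [ 0.5022 -0.161   0.037 ]
side pointer-mark gauge x mm 51.668111025769356
[ 376   87   81   76 3407]
('scene0',) (array([ 0.46327783,  0.37854999, -0.176701  ]), np.float64(-10.124221422563906), np.float64(0.05255839822024466))
[ 247  156   63   22 1320]
('side0',) (array([ 0.46653317,  0.37931623, -0.15327926]), np.float64(-8.782254768536047), np.float64(0.14396887159533078))
[ 376   87   81   76 3407]
[ 247  156   63   22 1320]
('scene0', 'side0') (array([ 0.46256026,  0.37780402, -0.15123765]), np.float64(-8.665279271164751), np.float64(0.1011531660117681))
slot+ [0.6735 0.0139] -0.0 0.543
slot0 [ 0.6726 -0.0508] -3.4 0.479
lin [-0.451  1.088  0.149] rot [ 3.000e-03  3.000e-03 -3.002e+00]
```

Emit:
{"fn": "drive_tool", "kwargs": {
  "linear": [
    [0.05,0.1,0],
    [0.1,0.2,0],
    [0.15,0.35,0],
    [0.2,0.5,0],
    [0.25,0.65,0],
    [0.35,0.8,0],
    [0.4,0.9,0],
    [0.45,1,0],
    [0.45,1,0],
    [0.45,1,0]
  ],
  "delta_rot": [
    [0,0,-0.1],
    [0,0,-0.2],
    [0,0,-0.35],
    [0,0,-0.5],
    [0,0,-0.65],
    [0,0,-0.8],
    [0,0,-0.9],
    [0,0,-1],
    [0,0,-1],
    [0,0,-1]
  ],
  "gripper": [0.5,0.5,0.5,0.5,0.5,0.5,0.5,0.5,0.5,0.5]
}}

```text
t: 63.55
ee_pos: [0.6589, 0.0154, 0.2204]
orientation: [-0.001, 0.482, 0.876, -0.0]
force: [0.0, -0.4, 0.7]
gripper_width: 0.0441
grasp_force: 0.0
```

Emit:
{"fn": "drive_tool", "kwargs": {
  "linear": [
    [0,0,0],
    [0,0,0],
    [0,0,0],
    [0,0,0],
    [0,0,0],
    [0,0,0],
    [0,0,0],
    [0,0,0],
    [0,0,0],
    [0,0,0]
  ],
  "delta_rot": [
    [0,0,-0.1],
    [0,0,-0.2],
    [0,0,-0.35],
    [0,0,-0.5],
    [0,0,-0.65],
    [0,0,-0.8],
    [0,0,-0.9],
    [0,0,-1],
    [0,0,-1],
    [0,0,-1]
  ],
  "gripper": [0.5,0.5,0.5,0.5,0.5,0.5,0.5,0.5,0.5,0.5]
}}

```text
t: 64.55
ee_pos: [0.6591, 0.015, 0.2216]
orientation: [0.0, 0.24, 0.971, 0.0]
force: [0.9, -0.5, 0.3]
gripper_width: 0.044
grasp_force: 0.0
```

Emit:
{"fn": "drive_tool", "kwargs": {
  "linear": [
    [0,0,0],
    [0,0,0],
    [0,0,0],
    [0,0,0],
    [0,0,0],
    [0,0,0],
    [0,0,0],
    [0,0,0],
    [0,0,0],
    [0,0,0]
  ],
  "delta_rot": [
    [0,0,-0.1],
    [0,0,-0.2],
    [0,0,-0.35],
    [0,0,-0.5],
    [0,0,-0.65],
    [0,0,-0.8],
    [0,0,-0.9],
    [0,0,-1],
    [0,0,-1],
    [0,0,-1]
  ],
  "gripper": [0.4,0.4,0.4,0.4,0.4,0.4,0.4,0.4,0.4,0.4]
}}

```text
t: 65.55
ee_pos: [0.6597, 0.0153, 0.2218]
orientation: [0.0, -0.02, 1.0, 0.0]
force: [0.3, -0.0, 0.2]
gripper_width: 0.0349
grasp_force: 0.0
```

```bash
cat > tw.py <<'E'
from fit import *
import sys
s=sense();print(s['t'],s['ee_pos'])
C=snap('wrist',sys.argv[1]); S=snap('scene','sc'+sys.argv[1])
for a in sys.argv[2:]:
    x,y=map(float,a.split(','))
    for V in ((C,),(S,)):
        p,c=fitw(V,x,y,(-.1,.04,.2),z=.012,win=65 if V[0] is C else 22);print(a,p[:2].round(4),np.rad2deg(p[2]).round(1),round(c,3))
    
E
python3 tw.py wQ .673,.0155 .676,-.051 .679,-.119; python3 -c "
from h import *
plan(.673,.0155,.05,2.5)"
```

```text
65.55 [0.65973252 0.01530841 0.22178026]
.673,.0155 [0.6731 0.0134] 3.1 0.41
.673,.0155 [0.6777 0.0106] 4.5 0.352
.676,-.051 [ 0.6761 -0.0526] 1.5 0.52
.676,-.051 [ 0.6813 -0.0528] 0.1 0.499
.679,-.119 [ 0.6619 -0.1302] 2.1 0.364
.679,-.119 [ 0.6679 -0.129 ] 0.4 0.405
lin [-0.087 -0.003  1.146] rot [ 0.     0.002 -0.006]
```

Emit:
{"fn": "drive_tool", "kwargs": {
  "linear": [
    [-0.03,0,0.1],
    [-0.06,0,0.2],
    [-0.09,-0.01,0.3],
    [-0.09,-0.01,0.4],
    [-0.09,-0.01,0.5],
    [-0.09,-0.01,0.6],
    [-0.09,-0.01,0.7],
    [-0.09,-0.01,0.7],
    [-0.09,-0.01,0.7],
    [-0.09,-0.01,0.7]
  ],
  "delta_rot": [
    [0,0,0],
    [0,0,0],
    [0,0,0],
    [0,0,0],
    [0,0,0],
    [0,0,0],
    [0,0,0],
    [0,0,0],
    [0,0,0],
    [0,0,0]
  ],
  "gripper": [0.4,0.4,0.4,0.4,0.4,0.4,0.4,0.4,0.4,0.4]
}}

```text
t: 66.65
ee_pos: [0.6743, 0.0145, 0.1177]
orientation: [0.001, -0.021, 1.0, 0.0]
force: [0.5, -0.6, -0.1]
gripper_width: 0.0352
grasp_force: 0.0
```

```bash
python3 tw.py wR .673,.0135; python3 -c "
from h import *
plan(.674,.0137,.05,2.5)"
```

```text
66.65 [0.67431428 0.01448424 0.11765249]
.673,.0135 [0.6732 0.0134] 2.4 0.201
.673,.0135 [0.6776 0.0108] 1.1 0.388
lin [ 0.004 -0.005  0.453] rot [-0.     0.005 -0.002]
```

Emit:
{"fn": "drive_tool", "kwargs": {
  "linear": [
    [0,0,0.08],
    [0,0,0.16],
    [0,0,0.24],
    [0,0,0.32],
    [0,0,0.4],
    [0,0,0.45],
    [0,0,0.45],
    [0,0,0.45],
    [0,0,0.45],
    [0,0,0.45]
  ],
  "delta_rot": [
    [0,0,0],
    [0,0,0],
    [0,0,0],
    [0,0,0],
    [0,0,0],
    [0,0,0],
    [0,0,0],
    [0,0,0],
    [0,0,0],
    [0,0,0]
  ],
  "gripper": [0.4,0.4,0.4,0.4,0.4,0.4,0.4,0.4,0.4,0.4]
}}

```text
t: 67.75
ee_pos: [0.6743, 0.0145, 0.0501]
orientation: [0.001, -0.021, 1.0, 0.0]
force: [0.3, -0.0, 0.5]
gripper_width: 0.0355
grasp_force: 0.0
```

Emit:
{"fn": "drive_tool", "kwargs": {
  "linear": [
    [0,0,0],
    [0,0,0],
    [0,0,0],
    [0,0,0],
    [0,0,-0.05],
    [0,0,-0.2],
    [0,0,-0.4],
    [0,0,-0.6],
    [0,0,-0.8],
    [0,0,-1]
  ],
  "delta_rot": [
    [0,0,0],
    [0,0,0],
    [0,0,0],
    [0,0,0],
    [0,0,0],
    [0,0,0],
    [0,0,0],
    [0,0,0],
    [0,0,0],
    [0,0,0]
  ],
  "gripper": [0,0,0,0,0,0,0,0,0,0],
  "newtons": 50
}}

```text
t: 68.75
ee_pos: [0.6721, 0.0147, 0.1994]
orientation: [-0.001, -0.021, 1.0, 0.0]
force: [0.4, 0.2, -7.8]
gripper_width: 0.0115
grasp_force: 50.0
```

Emit:
{"fn": "drive_tool", "kwargs": {
  "linear": [
    [0.02,0.05,0],
    [0.05,0.13,0],
    [0.1,0.23,0],
    [0.15,0.36,0],
    [0.2,0.5,0],
    [0.25,0.63,0],
    [0.32,0.76,0],
    [0.38,0.9,0],
    [0.42,1,0],
    [0.42,1,0]
  ],
  "delta_rot": [
    [0,0,0],
    [0,0,0],
    [0,0,0],
    [0,0,0],
    [0,0,0],
    [0,0,0],
    [0,0,0],
    [0,0,0],
    [0,0,0],
    [0,0,0]
  ],
  "gripper": [0,0,0,0,0,0,0,0,0,0]
}}

```text
t: 69.75
ee_pos: [0.6017, 0.1648, 0.1983]
orientation: [-0.001, -0.023, 1.0, 0.001]
force: [-0.3, -1.0, -8.0]
gripper_width: 0.0117
grasp_force: 50.0
```

Emit:
{"fn": "drive_tool", "kwargs": {
  "linear": [
    [0.05,0.1,0],
    [0.08,0.2,0],
    [0.12,0.32,0],
    [0.17,0.45,0],
    [0.22,0.58,0],
    [0.27,0.7,0],
    [0.32,0.8,0],
    [0.38,0.9,0],
    [0.42,1,0],
    [0.42,1,0]
  ],
  "delta_rot": [
    [0,0,-0.1],
    [0,0,-0.2],
    [0,0,-0.35],
    [0,0,-0.5],
    [0,0,-0.65],
    [0,0,-0.8],
    [0,0,-0.9],
    [0,0,-1],
    [0,0,-1],
    [0,0,-1]
  ],
  "gripper": [0,0,0,0,0,0,0,0,0,0]
}}

```text
t: 70.75
ee_pos: [0.5337, 0.3112, 0.1993]
orientation: [0.0, -0.28, 0.96, 0.001]
force: [0.9, -0.5, -7.6]
gripper_width: 0.0118
grasp_force: 50.0
```

```bash
python3 - <<'E'
from binfit import *
s=sense();print(s['t'],s['ee_pos'],s['force'],s['gripper_width'])
C=snap('wrist','wS'); print(fitbin([C])); plan(.532,.367,.2,81)
E
```

```text
70.75 [0.5336781  0.31116188 0.19931771] [ 0.92333646 -0.52156063 -7.55215991] 0.011764355648554988
[  308     9   247   264 28657]
(array([ 0.46426776,  0.37446809, -0.1802506 ]), np.float64(-10.327598792731223), np.float64(0.14309210526315785))
lin [-0.191  0.329 -0.005] rot [-2.000e-03  1.000e-03 -1.617e+00]
```

Emit:
{"fn": "drive_tool", "kwargs": {
  "linear": [
    [-0.03,0.05,0],
    [-0.06,0.1,0],
    [-0.1,0.16,0],
    [-0.14,0.22,0],
    [-0.18,0.28,0],
    [-0.18,0.31,0],
    [-0.18,0.31,0],
    [-0.18,0.31,0],
    [-0.18,0.31,0],
    [-0.18,0.31,0]
  ],
  "delta_rot": [
    [0,0,-0.1],
    [0,0,-0.2],
    [0,0,-0.35],
    [0,0,-0.5],
    [0,0,-0.65],
    [0,0,-0.8],
    [0,0,-0.9],
    [0,0,-1],
    [0,0,-1],
    [0,0,-1]
  ],
  "gripper": [0,0,0,0,0,0,0,0,0,0]
}}

```text
t: 71.8
ee_pos: [0.5332, 0.3622, 0.1992]
orientation: [0.0, -0.517, 0.856, -0.0]
force: [0.3, -0.4, -7.2]
gripper_width: 0.0119
grasp_force: 50.0
```

Emit:
{"fn": "drive_tool", "kwargs": {
  "linear": [
    [0,0,0],
    [0,0,0],
    [0,0,0],
    [0,0,0],
    [0,0,0],
    [0,0,0],
    [0,0,0],
    [0,0,0],
    [0,0,0],
    [0,0,0]
  ],
  "delta_rot": [
    [0,0,-0.1],
    [0,0,-0.2],
    [0,0,-0.3],
    [0,0,-0.4],
    [0,0,-0.5],
    [0,0,-0.58],
    [0,0,-0.58],
    [0,0,-0.58],
    [0,0,-0.58],
    [0,0,-0.58]
  ],
  "gripper": [0,0,0,0,0,0,0,0,0,0]
}}

```text
t: 72.8
ee_pos: [0.5329, 0.3626, 0.1993]
orientation: [0.0, -0.641, 0.767, -0.0]
force: [-0.5, 0.7, -7.2]
gripper_width: 0.0115
grasp_force: 50.0
```

```bash
python3 - <<'E'
from binfit import *
s=sense();print(s['t'],s['ee_pos'],s['force'],s['gripper_width'])
C=snap('wrist','wT'); print(fitbin([C])); print(fitbin([C,load('wS'),load('scene0')])); plan(.5305,.3647,.045,80)
E
```

```text
72.8 [0.53286087 0.3625717  0.19928089] [-0.50454702  0.66085769 -7.21273196] 0.011548164163279192
[  276   113   246   128 24420]
(array([ 0.46318286,  0.37484606, -0.17729097]), np.float64(-10.158024212034707), np.float64(0.20031437272816588))
[  276   113   246   128 24420]
[  308     9   247   264 28657]
[ 376   87   81   76 3407]
(array([ 0.46363559,  0.37534874, -0.16777164]), np.float64(-9.6126067783148), np.float64(0.13596976163312927))
lin [-0.01   0.019  1.029] rot [-0.002  0.001 -0.007]
```

Emit:
{"fn": "drive_tool", "kwargs": {
  "linear": [
    [-0.01,0.015,0.1],
    [-0.01,0.015,0.22],
    [-0.01,0.015,0.36],
    [-0.01,0.015,0.5],
    [-0.01,0.015,0.65],
    [-0.01,0.015,0.78],
    [-0.01,0.015,0.88],
    [-0.01,0.015,0.95],
    [-0.01,0.015,1],
    [-0.01,0.015,1]
  ],
  "delta_rot": [
    [0,0,0],
    [0,0,0],
    [0,0,0],
    [0,0,0],
    [0,0,0],
    [0,0,0],
    [0,0,0],
    [0,0,0],
    [0,0,0],
    [0,0,0]
  ],
  "gripper": [0,0,0,0,0,0,0,0,0,0]
}}

```text
t: 73.85
ee_pos: [0.5307, 0.3644, 0.0486]
orientation: [-0.0, -0.642, 0.767, -0.0]
force: [-0.9, -0.1, -6.7]
gripper_width: 0.0122
grasp_force: 50.0
```

Emit:
{"fn": "drive_tool", "kwargs": {
  "linear": [
    [0,0,0.01],
    [0,0,0.015],
    [0,0,0.015],
    [0,0,0.015],
    [0,0,0.015],
    [0,0,0.015],
    [0,0,-0.1],
    [0,0,-0.4],
    [0,0,-0.7],
    [0,0,-1]
  ],
  "delta_rot": [
    [0,0,0],
    [0,0,0],
    [0,0,0],
    [0,0,0],
    [0,0,0],
    [0,0,0],
    [0,0,0],
    [0,0,0],
    [0,0,0],
    [0,0,0]
  ],
  "gripper": [0,0,0.4,0.4,0.4,0.4,0.4,0.4,0.4,0.4]
}}

```text
t: 74.85
ee_pos: [0.5307, 0.3644, 0.201]
orientation: [0.0, -0.642, 0.767, -0.0]
force: [-0.0, 0.4, -0.2]
gripper_width: 0.035
grasp_force: 0.0
```

```bash
python3 - <<'E'
from fit import *
s=sense();print(s['t'],s['ee_pos'],s['force'],s['gripper_width'])
C=snap('wrist','wU');p,c=fitw((C,),.531,.364,(1.4,),z=.005,win=60);print(p,np.rad2deg(p[2]),c)
plan(.676,-.0515,.2,80); print((np.array([.676,-.0515])-[.531,.3637])/.15)
E
```

```text
74.85 [0.53065751 0.36440382 0.20101147] [-0.02374118  0.43895735 -0.22532693] 0.03499872617820345
[0.5309649  0.36170774 1.4059367 ] 80.55423935321848 0.1266205704407951
lin [ 2.578 -1.419  0.059] rot [-0.02   0.015 -0.005]
[ 0.96666667 -2.768     ]
```

Emit:
{"fn": "drive_tool", "kwargs": {
  "linear": [
    [0.1,-0.05,0],
    [0.2,-0.1,0],
    [0.35,-0.2,0],
    [0.5,-0.3,0],
    [0.65,-0.4,0],
    [0.8,-0.5,0],
    [0.9,-0.55,0],
    [1,-0.6,0],
    [1,-0.6,0],
    [1,-0.6,0]
  ],
  "delta_rot": [
    [0,0,0],
    [0,0,0],
    [0,0,0],
    [0,0,0],
    [0,0,0],
    [0,0,0],
    [0,0,0],
    [0,0,0],
    [0,0,0],
    [0,0,0]
  ],
  "gripper": [0.4,0.4,0.4,0.4,0.4,0.4,0.4,0.4,0.4,0.4]
}}

```text
t: 75.9
ee_pos: [0.5925, 0.201, 0.1989]
orientation: [0.0, -0.641, 0.767, 0.0]
force: [-0.8, 0.6, 1.3]
gripper_width: 0.0351
grasp_force: 0.0
```

Emit:
{"fn": "drive_tool", "kwargs": {
  "linear": [
    [0.1,-0.05,0],
    [0.2,-0.1,0],
    [0.35,-0.2,0],
    [0.5,-0.3,0],
    [0.65,-0.4,0],
    [0.8,-0.5,0],
    [0.9,-0.55,0],
    [1,-0.6,0],
    [1,-0.6,0],
    [1,-0.6,0]
  ],
  "delta_rot": [
    [0,0,0.1],
    [0,0,0.2],
    [0,0,0.35],
    [0,0,0.5],
    [0,0,0.65],
    [0,0,0.8],
    [0,0,0.9],
    [0,0,1],
    [0,0,1],
    [0,0,1]
  ],
  "gripper": [0.4,0.4,0.4,0.4,0.4,0.4,0.4,0.4,0.4,0.4]
}}

```text
t: 76.9
ee_pos: [0.6547, 0.0377, 0.1993]
orientation: [0.0, -0.421, 0.907, 0.0]
force: [-0.2, -0.5, -0.1]
gripper_width: 0.0347
grasp_force: 0.0
```

Emit:
{"fn": "drive_tool", "kwargs": {
  "linear": [
    [0.05,0,0],
    [0.1,0,0],
    [0.2,0,0],
    [0.3,0,0],
    [0.4,0,0],
    [0.5,0,0],
    [0.5,0,0],
    [0.5,0,0],
    [0.5,0,0],
    [0.5,0,0]
  ],
  "delta_rot": [
    [0,0,0.1],
    [0,0,0.2],
    [0,0,0.35],
    [0,0,0.5],
    [0,0,0.65],
    [0,0,0.8],
    [0,0,0.9],
    [0,0,1],
    [0,0,1],
    [0,0,1]
  ],
  "gripper": [0.4,0.4,0.4,0.4,0.4,0.4,0.4,0.4,0.4,0.4]
}}

```text
t: 77.9
ee_pos: [0.6065, -0.0189, 0.1994]
orientation: [0.001, -0.174, 0.985, 0.0]
force: [-0.2, 0.4, 0.1]
gripper_width: 0.0353
grasp_force: 0.0
```

```bash
python3 tw.py wV .676,-.0525 .67,-.125; python3 -c "
from h import *
plan(.676,-.052,.12,2.5)"
```

```text
77.9 [ 0.60646605 -0.01886876  0.1993775 ]
.676,-.0525 [ 0.6746 -0.0527] 2.3 0.533
.676,-.0525 [ 0.6803 -0.0539] 1.0 0.326
.67,-.125 [ 0.6621 -0.129 ] 0.9 0.388
.67,-.125 [ 0.6663 -0.1281] -1.0 0.305
lin [-0.36  -0.363  0.529] rot [0.    0.002 0.581]
```

Emit:
{"fn": "drive_tool", "kwargs": {
  "linear": [
    [-0.05,-0.05,0],
    [-0.1,-0.1,0],
    [-0.2,-0.2,0],
    [-0.3,-0.3,0.1],
    [-0.36,-0.36,0.2],
    [-0.36,-0.36,0.3],
    [-0.36,-0.36,0.4],
    [-0.36,-0.36,0.5],
    [-0.36,-0.36,0.5],
    [-0.36,-0.36,0.5]
  ],
  "delta_rot": [
    [0,0,0.1],
    [0,0,0.2],
    [0,0,0.35],
    [0,0,0.5],
    [0,0,0.58],
    [0,0,0.58],
    [0,0,0.58],
    [0,0,0.58],
    [0,0,0.58],
    [0,0,0.58]
  ],
  "gripper": [0.4,0.4,0.4,0.4,0.4,0.4,0.4,0.4,0.4,0.4]
}}

```text
t: 79.0
ee_pos: [0.6752, -0.0519, 0.1241]
orientation: [-0.0, -0.022, 1.0, 0.0]
force: [0.0, 0.1, 0.7]
gripper_width: 0.0348
grasp_force: 0.0
```

```bash
python3 tw.py wW .676,-.0525 .664,-.128; python3 -c "
from h import *
plan(.676,-.0525,.05,2.5)"
```

```text
79.0 [ 0.67519416 -0.0519225   0.12405056]
.676,-.0525 [ 0.6754 -0.053 ] 2.0 0.129
.676,-.0525 [ 0.6804 -0.0535] 1.7 0.309
.664,-.128 [ 0.6612 -0.1283] 2.5 0.184
.664,-.128 [ 0.668  -0.1288] -0.3 0.272
lin [ 0.003 -0.002  0.502] rot [-0.     0.004 -0.002]
```

Good: the middle weight is at (.675,-.053). The other has moved to (.661,-.128) but is still in the tray. I grasp the middle one, lift it and head for the bin.

Emit:
{"fn": "drive_tool", "kwargs": {
  "linear": [
    [0,0,0.08],
    [0,0,0.16],
    [0,-0.005,0.24],
    [0,-0.005,0.32],
    [0,-0.005,0.4],
    [0,-0.005,0.46],
    [0,-0.005,0.5],
    [0,-0.005,0.5],
    [0,-0.005,0.5],
    [0,-0.005,0.5]
  ],
  "delta_rot": [
    [0,0,0],
    [0,0,0],
    [0,0,0],
    [0,0,0],
    [0,0,0],
    [0,0,0],
    [0,0,0],
    [0,0,0],
    [0,0,0],
    [0,0,0]
  ],
  "gripper": [0.4,0.4,0.4,0.4,0.4,0.4,0.4,0.4,0.4,0.4]
}}

```text
t: 80.1
ee_pos: [0.6765, -0.0531, 0.05]
orientation: [0.001, -0.021, 1.0, -0.0]
force: [-0.2, -0.3, 0.6]
gripper_width: 0.0351
grasp_force: 0.0
```

Emit:
{"fn": "drive_tool", "kwargs": {
  "linear": [
    [0,0,0],
    [0,0,0],
    [0,0,0],
    [0,0,0],
    [0,0,-0.05],
    [0,0,-0.2],
    [0,0,-0.4],
    [0,0,-0.6],
    [0,0,-0.8],
    [0,0,-1]
  ],
  "delta_rot": [
    [0,0,0],
    [0,0,0],
    [0,0,0],
    [0,0,0],
    [0,0,0],
    [0,0,0],
    [0,0,0],
    [0,0,0],
    [0,0,0],
    [0,0,0]
  ],
  "gripper": [0,0,0,0,0,0,0,0,0,0],
  "newtons": 50
}}

```text
t: 81.1
ee_pos: [0.6744, -0.0531, 0.1995]
orientation: [-0.001, -0.021, 1.0, 0.0]
force: [0.7, -0.8, -6.8]
gripper_width: 0.0117
grasp_force: 50.0
```

Emit:
{"fn": "drive_tool", "kwargs": {
  "linear": [
    [0.02,0.05,0],
    [0.06,0.13,0],
    [0.12,0.23,0],
    [0.19,0.36,0],
    [0.26,0.5,0],
    [0.33,0.63,0],
    [0.4,0.76,0],
    [0.47,0.9,0],
    [0.52,1,0],
    [0.52,1,0]
  ],
  "delta_rot": [
    [0,0,0],
    [0,0,0],
    [0,0,0],
    [0,0,0],
    [0,0,0],
    [0,0,0],
    [0,0,0],
    [0,0,0],
    [0,0,0],
    [0,0,0]
  ],
  "gripper": [0,0,0,0,0,0,0,0,0,0]
}}

```text
t: 82.1
ee_pos: [0.589, 0.0963, 0.1987]
orientation: [-0.001, -0.023, 1.0, 0.001]
force: [0.9, -0.4, -7.6]
gripper_width: 0.0121
grasp_force: 50.0
```

Emit:
{"fn": "drive_tool", "kwargs": {
  "linear": [
    [0.05,0.1,0],
    [0.1,0.2,0],
    [0.17,0.32,0],
    [0.24,0.45,0],
    [0.31,0.58,0],
    [0.38,0.7,0],
    [0.43,0.8,0],
    [0.48,0.9,0],
    [0.52,1,0],
    [0.52,1,0]
  ],
  "delta_rot": [
    [0,0,-0.1],
    [0,0,-0.2],
    [0,0,-0.35],
    [0,0,-0.5],
    [0,0,-0.65],
    [0,0,-0.8],
    [0,0,-0.9],
    [0,0,-1],
    [0,0,-1],
    [0,0,-1]
  ],
  "gripper": [0,0,0,0,0,0,0,0,0,0]
}}

```text
t: 83.1
ee_pos: [0.5063, 0.2421, 0.1993]
orientation: [0.0, -0.28, 0.96, 0.001]
force: [0.4, 0.7, -7.1]
gripper_width: 0.0116
grasp_force: 50.0
```

```bash
python3 - <<'E'
from fit import *
s=sense();print(s['t'],s['ee_pos'],s['force'],s['gripper_width'])
plan(.4635,.3755,.2,80)
E
```

```text
83.1 [0.50628143 0.24210017 0.19926002] [ 0.39763991  0.65309092 -7.11303915] 0.011628496349936424
lin [-0.237  0.903 -0.004] rot [ 0.     0.003 -1.584]
```

Emit:
{"fn": "drive_tool", "kwargs": {
  "linear": [
    [-0.02,0.1,0],
    [-0.05,0.2,0],
    [-0.08,0.3,0],
    [-0.11,0.4,0],
    [-0.14,0.5,0],
    [-0.17,0.62,0],
    [-0.2,0.74,0],
    [-0.22,0.84,0],
    [-0.24,0.9,0],
    [-0.24,0.9,0]
  ],
  "delta_rot": [
    [0,0,-0.1],
    [0,0,-0.2],
    [0,0,-0.35],
    [0,0,-0.5],
    [0,0,-0.65],
    [0,0,-0.8],
    [0,0,-0.9],
    [0,0,-1],
    [0,0,-1],
    [0,0,-1]
  ],
  "gripper": [0,0,0,0,0,0,0,0,0,0]
}}

```text
t: 84.1
ee_pos: [0.4649, 0.3746, 0.1992]
orientation: [0.001, -0.519, 0.855, -0.0]
force: [0.0, -0.3, -6.9]
gripper_width: 0.0116
grasp_force: 50.0
```

Emit:
{"fn": "drive_tool", "kwargs": {
  "linear": [
    [0,0,0],
    [0,0,0],
    [0,0,0],
    [0,0,0],
    [0,0,0],
    [0,0,0],
    [0,0,0],
    [0,0,0],
    [0,0,0],
    [0,0,0]
  ],
  "delta_rot": [
    [0,0,-0.1],
    [0,0,-0.2],
    [0,0,-0.3],
    [0,0,-0.4],
    [0,0,-0.5],
    [0,0,-0.58],
    [0,0,-0.58],
    [0,0,-0.58],
    [0,0,-0.58],
    [0,0,-0.58]
  ],
  "gripper": [0,0,0,0,0,0,0,0,0,0]
}}

```text
t: 85.1
ee_pos: [0.4653, 0.3731, 0.1992]
orientation: [0.0, -0.641, 0.767, -0.0]
force: [-1.0, -0.6, -7.1]
gripper_width: 0.0118
grasp_force: 50.0
```

```bash
python3 - <<'E'
from fit import *
s=sense();print(s['t'],s['ee_pos'],s['force'],s['gripper_width'])
C=snap('scene','scX');p,c=fitw((C,),.531,.362,(1.4,),z=.005,win=22);print(p,c)
plan(.4635,.3755,.05,80)
E
```

```text
85.1 [0.4653332  0.37313243 0.19923367] [-0.97130112 -0.64736883 -7.13409394] 0.011804792635245172
[0.53699769 0.35758493 1.63075215] 0.410828025477707
lin [-0.013  0.015  0.995] rot [-0.002  0.001 -0.007]
```

Emit:
{"fn": "drive_tool", "kwargs": {
  "linear": [
    [-0.01,0.015,0.1],
    [-0.01,0.015,0.22],
    [-0.01,0.015,0.36],
    [-0.01,0.015,0.5],
    [-0.01,0.015,0.65],
    [-0.01,0.015,0.78],
    [-0.01,0.015,0.88],
    [-0.01,0.015,0.95],
    [-0.01,0.015,1],
    [-0.01,0.015,1]
  ],
  "delta_rot": [
    [0,0,0],
    [0,0,0],
    [0,0,0],
    [0,0,0],
    [0,0,0],
    [0,0,0],
    [0,0,0],
    [0,0,0],
    [0,0,0],
    [0,0,0]
  ],
  "gripper": [0,0,0,0,0,0,0,0,0,0]
}}

```text
t: 86.15
ee_pos: [0.4631, 0.375, 0.0485]
orientation: [-0.0, -0.642, 0.767, -0.0]
force: [0.1, -0.8, -6.4]
gripper_width: 0.0119
grasp_force: 50.0
```

Emit:
{"fn": "drive_tool", "kwargs": {
  "linear": [
    [0,0,0.01],
    [0,0,0.015],
    [0,0,0.015],
    [0,0,0.015],
    [0,0,0.015],
    [0,0,0.015],
    [0,0,-0.1],
    [0,0,-0.4],
    [0,0,-0.7],
    [0,0,-1]
  ],
  "delta_rot": [
    [0,0,0],
    [0,0,0],
    [0,0,0],
    [0,0,0],
    [0,0,0],
    [0,0,0],
    [0,0,0],
    [0,0,0],
    [0,0,0],
    [0,0,0]
  ],
  "gripper": [0,0,0.4,0.4,0.4,0.4,0.4,0.4,0.4,0.4]
}}

```text
t: 87.15
ee_pos: [0.4631, 0.375, 0.201]
orientation: [0.0, -0.642, 0.767, -0.0]
force: [1.2, 1.0, 0.0]
gripper_width: 0.0349
grasp_force: 0.0
```

```bash
python3 - <<'E'
from fit import *
s=sense();print(s['t'],s['ee_pos'],s['force'],s['gripper_width'])
C=snap('wrist','wY')
for x,y in((.531,.362),(.4635,.3755)): p,c=fitw((C,),x,y,(1.4,),z=.005,win=60);print(p,np.rad2deg(p[2]),c)
plan(.661,-.128,.2,80)
E
```

```text
87.15 [0.46307452 0.37499951 0.20098136] [1.23239309 0.96567716 0.04692427] 0.0349412870792539
[0.53025635 0.3613002  1.37550185] 78.81045052248295 0.34681460272011455
[0.46395547 0.3722684  1.39850327] 80.12833502939867 0.35678073510773134
lin [ 3.089 -1.868  0.053] rot [-0.019  0.016 -0.006]
```

Emit:
{"fn": "drive_tool", "kwargs": {
  "linear": [
    [0.1,-0.05,0],
    [0.2,-0.1,0],
    [0.35,-0.2,0],
    [0.5,-0.3,0],
    [0.65,-0.4,0],
    [0.8,-0.5,0],
    [0.9,-0.55,0],
    [1,-0.6,0],
    [1,-0.6,0],
    [1,-0.6,0]
  ],
  "delta_rot": [
    [0,0,0],
    [0,0,0],
    [0,0,0],
    [0,0,0],
    [0,0,0],
    [0,0,0],
    [0,0,0],
    [0,0,0],
    [0,0,0],
    [0,0,0]
  ],
  "gripper": [0.4,0.4,0.4,0.4,0.4,0.4,0.4,0.4,0.4,0.4]
}}

```text
t: 88.2
ee_pos: [0.525, 0.2115, 0.1988]
orientation: [0.0, -0.641, 0.767, 0.0]
force: [-0.2, -0.2, 0.1]
gripper_width: 0.0351
grasp_force: 0.0
```

Emit:
{"fn": "drive_tool", "kwargs": {
  "linear": [
    [0.1,-0.05,0],
    [0.2,-0.1,0],
    [0.35,-0.2,0],
    [0.5,-0.3,0],
    [0.65,-0.4,0],
    [0.8,-0.5,0],
    [0.9,-0.55,0],
    [1,-0.6,0],
    [1,-0.6,0],
    [1,-0.6,0]
  ],
  "delta_rot": [
    [0,0,0.1],
    [0,0,0.2],
    [0,0,0.35],
    [0,0,0.5],
    [0,0,0.65],
    [0,0,0.8],
    [0,0,0.9],
    [0,0,1],
    [0,0,1],
    [0,0,1]
  ],
  "gripper": [0.4,0.4,0.4,0.4,0.4,0.4,0.4,0.4,0.4,0.4]
}}

```text
t: 89.2
ee_pos: [0.5871, 0.0483, 0.1992]
orientation: [0.0, -0.421, 0.907, 0.0]
force: [-0.2, 0.1, -0.7]
gripper_width: 0.035
grasp_force: 0.0
```

Emit:
{"fn": "drive_tool", "kwargs": {
  "linear": [
    [0.05,-0.1,0],
    [0.1,-0.2,0],
    [0.2,-0.35,0],
    [0.3,-0.5,0],
    [0.4,-0.65,0],
    [0.5,-0.8,0],
    [0.55,-0.9,0],
    [0.6,-1,0],
    [0.6,-1,0],
    [0.6,-1,0]
  ],
  "delta_rot": [
    [0,0,0.1],
    [0,0,0.2],
    [0,0,0.35],
    [0,0,0.5],
    [0,0,0.65],
    [0,0,0.8],
    [0,0,0.9],
    [0,0,1],
    [0,0,1],
    [0,0,1]
  ],
  "gripper": [0.4,0.4,0.4,0.4,0.4,0.4,0.4,0.4,0.4,0.4]
}}

```text
t: 90.2
ee_pos: [0.644, -0.1178, 0.1991]
orientation: [0.0, -0.172, 0.985, 0.0]
force: [-0.4, -0.2, -0.3]
gripper_width: 0.0353
grasp_force: 0.0
```

```bash
python3 -c "
from h import *
s=sense();print(s['t'],s['ee_pos'])
plan(.661,-.128,.13,2)"
```

```text
90.2 [ 0.64397199 -0.11782809  0.19905958]
lin [-0.084 -0.102  0.46 ] rot [0.001 0.001 0.593]
```

Emit:
{"fn": "drive_tool", "kwargs": {
  "linear": [
    [-0.03,-0.03,0],
    [-0.06,-0.06,0.1],
    [-0.08,-0.1,0.2],
    [-0.08,-0.1,0.3],
    [-0.08,-0.1,0.4],
    [-0.08,-0.1,0.46],
    [-0.08,-0.1,0.46],
    [-0.08,-0.1,0.46],
    [-0.08,-0.1,0.46],
    [-0.08,-0.1,0.46]
  ],
  "delta_rot": [
    [0,0,0.1],
    [0,0,0.2],
    [0,0,0.35],
    [0,0,0.5],
    [0,0,0.59],
    [0,0,0.59],
    [0,0,0.59],
    [0,0,0.59],
    [0,0,0.59],
    [0,0,0.59]
  ],
  "gripper": [0.4,0.4,0.4,0.4,0.4,0.4,0.4,0.4,0.4,0.4]
}}

```text
t: 91.2
ee_pos: [0.661, -0.1276, 0.1313]
orientation: [0.001, -0.019, 1.0, -0.0]
force: [-0.3, -0.9, 0.4]
gripper_width: 0.0349
grasp_force: 0.0
```

```bash
python3 tw.py wZ .661,-.128; python3 -c "
from h import *
plan(.661,-.1283,.05,2)"
```

```text
91.2 [ 0.66102458 -0.12757903  0.13127107]
.661,-.128 [ 0.6613 -0.1295] 1.3 0.133
.661,-.128 [ 0.6662 -0.1281] -0.8 0.246
lin [ 0.    -0.005  0.54 ] rot [-0.     0.004  0.005]
```

Emit:
{"fn": "drive_tool", "kwargs": {
  "linear": [
    [0,0,0.08],
    [0,-0.005,0.16],
    [0,-0.01,0.24],
    [0,-0.01,0.32],
    [0,-0.01,0.4],
    [0,-0.01,0.48],
    [0,-0.01,0.54],
    [0,-0.01,0.54],
    [0,-0.01,0.54],
    [0,-0.01,0.54]
  ],
  "delta_rot": [
    [0,0,0],
    [0,0,0],
    [0,0,0],
    [0,0,0],
    [0,0,0],
    [0,0,0],
    [0,0,0],
    [0,0,0],
    [0,0,0],
    [0,0,0]
  ],
  "gripper": [0.4,0.4,0.4,0.4,0.4,0.4,0.4,0.4,0.4,0.4]
}}

```text
t: 92.3
ee_pos: [0.6612, -0.1291, 0.0499]
orientation: [0.001, -0.019, 1.0, -0.0]
force: [0.2, 0.7, -0.3]
gripper_width: 0.0351
grasp_force: 0.0
```

Emit:
{"fn": "drive_tool", "kwargs": {
  "linear": [
    [0,0,0],
    [0,0,0],
    [0,0,0],
    [0,0,0],
    [0,0,-0.05],
    [0,0,-0.2],
    [0,0,-0.4],
    [0,0,-0.6],
    [0,0,-0.8],
    [0,0,-1]
  ],
  "delta_rot": [
    [0,0,0],
    [0,0,0],
    [0,0,0],
    [0,0,0],
    [0,0,0],
    [0,0,0],
    [0,0,0],
    [0,0,0],
    [0,0,0],
    [0,0,0]
  ],
  "gripper": [0,0,0,0,0,0,0,0,0,0],
  "newtons": 50
}}

```text
t: 93.3
ee_pos: [0.6586, -0.1286, 0.1992]
orientation: [-0.001, -0.019, 1.0, 0.001]
force: [0.9, -0.0, -8.3]
gripper_width: 0.0117
grasp_force: 50.0
```

```bash
python3 - <<'E'
from h import *
s=sense();print(s['t'],s['ee_pos'],s['force'],s['gripper_width'])
plan(.3965,.387,.21,2.5)
E
```

```text
93.3 [ 0.65861848 -0.12862347  0.19920501] [ 0.86978491 -0.01027632 -8.25999559] 0.01167411379810317
lin [ 1.619  3.5   -0.063] rot [ 0.002 -0.006 -0.013]
```

Emit:
{"fn": "drive_tool", "kwargs": {
  "linear": [
    [0.02,0.05,0],
    [0.06,0.13,-0.05],
    [0.11,0.23,-0.1],
    [0.17,0.36,-0.1],
    [0.23,0.5,-0.1],
    [0.29,0.63,-0.1],
    [0.35,0.76,-0.1],
    [0.41,0.9,-0.1],
    [0.45,1,-0.1],
    [0.45,1,-0.1]
  ],
  "delta_rot": [
    [0,0,0],
    [0,0,0],
    [0,0,0],
    [0,0,0],
    [0,0,0],
    [0,0,0],
    [0,0,0],
    [0,0,0],
    [0,0,0],
    [0,0,0]
  ],
  "gripper": [0,0,0,0,0,0,0,0,0,0]
}}

```text
t: 94.3
ee_pos: [0.5857, 0.0212, 0.2141]
orientation: [-0.0, -0.02, 1.0, 0.001]
force: [0.3, 0.2, -8.6]
gripper_width: 0.0116
grasp_force: 50.0
```

Emit:
{"fn": "drive_tool", "kwargs": {
  "linear": [
    [0.04,0.1,0],
    [0.09,0.2,0],
    [0.14,0.32,0],
    [0.2,0.45,0],
    [0.26,0.58,0],
    [0.32,0.7,0],
    [0.36,0.8,0],
    [0.4,0.9,0],
    [0.45,1,0],
    [0.45,1,0]
  ],
  "delta_rot": [
    [0,0,0],
    [0,0,0],
    [0,0,0],
    [0,0,0],
    [0,0,0],
    [0,0,0],
    [0,0,0],
    [0,0,0],
    [0,0,0],
    [0,0,0]
  ],
  "gripper": [0,0,0,0,0,0,0,0,0,0]
}}

```text
t: 95.3
ee_pos: [0.513, 0.1678, 0.2141]
orientation: [-0.0, -0.019, 1.0, 0.001]
force: [0.5, 0.3, -7.8]
gripper_width: 0.0115
grasp_force: 50.0
```

Emit:
{"fn": "drive_tool", "kwargs": {
  "linear": [
    [0.04,0.1,0],
    [0.09,0.2,0],
    [0.14,0.32,0],
    [0.2,0.45,0],
    [0.26,0.58,0],
    [0.32,0.7,0],
    [0.36,0.8,0],
    [0.4,0.9,0],
    [0.45,1,0],
    [0.45,1,0]
  ],
  "delta_rot": [
    [0,0,-0.1],
    [0,0,-0.2],
    [0,0,-0.35],
    [0,0,-0.5],
    [0,0,-0.65],
    [0,0,-0.8],
    [0,0,-0.9],
    [0,0,-1],
    [0,0,-1],
    [0,0,-1]
  ],
  "gripper": [0,0,0,0,0,0,0,0,0,0]
}}

```text
t: 96.3
ee_pos: [0.4404, 0.315, 0.2142]
orientation: [0.0, -0.278, 0.961, 0.001]
force: [-0.3, -0.8, -7.7]
gripper_width: 0.0116
grasp_force: 50.0
```

```bash
python3 - <<'E'
from fit import *
s=sense();print(s['t'],s['ee_pos'],s['force'],s['gripper_width'])
S=snap('scene','scAA');p,c=fitw((S,),.464,.3745,(1.4,),z=.005,win=22);print(p,c)
plan(.3965,.387,.2,80)
E
```

```text
96.3 [0.44037612 0.31502028 0.21418595] [-0.28525306 -0.8436281  -7.65090323] 0.011625457945966243
[0.46960152 0.36915596 1.57618466] 0.502808988764045
lin [-0.009  0.57   0.094] rot [-2.000e-03  1.000e-03 -1.591e+00]
```

Emit:
{"fn": "drive_tool", "kwargs": {
  "linear": [
    [0,0.07,0],
    [0,0.14,0],
    [0,0.21,0],
    [-0.01,0.28,0.05],
    [-0.01,0.35,0.09],
    [-0.01,0.43,0.09],
    [-0.01,0.5,0.09],
    [-0.01,0.57,0.09],
    [-0.01,0.57,0.09],
    [-0.01,0.57,0.09]
  ],
  "delta_rot": [
    [0,0,-0.1],
    [0,0,-0.2],
    [0,0,-0.35],
    [0,0,-0.5],
    [0,0,-0.65],
    [0,0,-0.8],
    [0,0,-0.9],
    [0,0,-1],
    [0,0,-1],
    [0,0,-1]
  ],
  "gripper": [0,0,0,0,0,0,0,0,0,0]
}}

```text
t: 97.35
ee_pos: [0.3977, 0.3858, 0.2006]
orientation: [0.0, -0.516, 0.857, -0.001]
force: [0.5, 0.3, -6.6]
gripper_width: 0.0117
grasp_force: 50.0
```

Emit:
{"fn": "drive_tool", "kwargs": {
  "linear": [
    [0,0,0],
    [0,0,0],
    [0,0,0],
    [0,0,0],
    [0,0,0],
    [0,0,0],
    [0,0,0],
    [0,0,0],
    [0,0,0],
    [0,0,0]
  ],
  "delta_rot": [
    [0,0,-0.1],
    [0,0,-0.2],
    [0,0,-0.3],
    [0,0,-0.4],
    [0,0,-0.5],
    [0,0,-0.58],
    [0,0,-0.58],
    [0,0,-0.58],
    [0,0,-0.58],
    [0,0,-0.58]
  ],
  "gripper": [0,0,0,0,0,0,0,0,0,0]
}}

```text
t: 98.35
ee_pos: [0.3974, 0.3862, 0.2007]
orientation: [0.0, -0.639, 0.769, -0.0]
force: [0.2, -0.7, -7.4]
gripper_width: 0.0117
grasp_force: 50.0
```

```bash
python3 - <<'E'
from fit import *
s=sense();print(s['t'],s['ee_pos'],s['force'],s['gripper_width'])
C=snap('wrist','wAB')
for x,y in((.531,.362),(.4635,.3735)): p,c=fitw((C,),x,y,(1.4,),z=.005,win=60);print(p,np.rad2deg(p[2]),c)
plan(.3965,.387,.05,80)
E
```

```text
98.35 [0.39736384 0.38623095 0.20070828] [ 0.15125586 -0.7146989  -7.37292753] 0.011716269381801403
[0.52798837 0.36178829 1.38888533] 79.57726784742758 0.3891295785742418
[0.46246461 0.37240733 1.36731572] 78.34141987179719 0.5963564530289728
lin [-0.003  0.007  1.005] rot [-0.002  0.001 -0.017]
```

Emit:
{"fn": "drive_tool", "kwargs": {
  "linear": [
    [0,0.007,0.1],
    [0,0.007,0.22],
    [0,0.007,0.36],
    [0,0.007,0.5],
    [0,0.007,0.65],
    [0,0.007,0.78],
    [0,0.007,0.88],
    [0,0.007,0.95],
    [0,0.007,1],
    [0,0.007,1]
  ],
  "delta_rot": [
    [0,0,0],
    [0,0,-0.01],
    [0,0,-0.01],
    [0,0,-0.01],
    [0,0,-0.01],
    [0,0,-0.01],
    [0,0,-0.01],
    [0,0,-0.01],
    [0,0,-0.01],
    [0,0,-0.01]
  ],
  "gripper": [0,0,0,0,0,0,0,0,0,0]
}}

```text
t: 99.4
ee_pos: [0.3961, 0.3865, 0.05]
orientation: [-0.0, -0.642, 0.767, -0.0]
force: [-0.0, -0.3, -7.3]
gripper_width: 0.0118
grasp_force: 50.0
```

Emit:
{"fn": "drive_tool", "kwargs": {
  "linear": [
    [0,0,0.01],
    [0,0,0.02],
    [0,0,0.02],
    [0,0,0.02],
    [0,0,0.02],
    [0,0,0.02],
    [0,0,-0.1],
    [0,0,-0.4],
    [0,0,-0.7],
    [0,0,-1]
  ],
  "delta_rot": [
    [0,0,0],
    [0,0,0],
    [0,0,0],
    [0,0,0],
    [0,0,0],
    [0,0,0],
    [0,0,0],
    [0,0,0],
    [0,0,0],
    [0,0,0]
  ],
  "gripper": [0,0,0.4,0.4,0.4,0.4,0.4,0.4,0.4,0.4]
}}

```text
t: 100.4
ee_pos: [0.396, 0.3864, 0.2025]
orientation: [0.0, -0.642, 0.767, -0.0]
force: [1.1, 0.9, -0.1]
gripper_width: 0.0347
grasp_force: 0.0
```

Emit:
{"fn": "drive_tool", "kwargs": {
  "linear": [
    [0.05,0,-0.1],
    [0.1,0,-0.2],
    [0.2,0,-0.3],
    [0.3,0,-0.4],
    [0.3,0,-0.4],
    [0.3,0,-0.4],
    [0.3,0,-0.4],
    [0.3,0,-0.4],
    [0.3,0,-0.4],
    [0.3,0,-0.4]
  ],
  "delta_rot": [
    [0,0,0],
    [0,0,0],
    [0,0,0],
    [0,0,0],
    [0,0,0],
    [0,0,0],
    [0,0,0],
    [0,0,0],
    [0,0,0],
    [0,0,0]
  ],
  "gripper": [0.4,0.4,0.4,0.4,0.4,0.4,0.4,0.4,0.4,0.4]
}}

```text
t: 101.4
ee_pos: [0.388, 0.3424, 0.2601]
orientation: [0.0, -0.642, 0.767, -0.0]
force: [0.1, -0.3, 0.1]
gripper_width: 0.0351
grasp_force: 0.0
```

```bash
python3 ptr.py Z9; python3 - <<'E'
from fit import *
C=snap('wrist','wAC');S=load('sceneZ9')
for x,y in((.531,.362),(.4635,.3735),(.397,.385)): p,c=fitw((C,),x,y,(1.4,),z=.005,win=45);print(p,np.rad2deg(p[2]),c)
def org(s):
    h=cv2.cvtColor(s['color'],cv2.COLOR_BGR2HSV);m=((h[...,0]>5)&(h[...,0]<18)&(h[...,1]>150)&(h[...,2]>120)).astype(np.uint8);r=np.zeros_like(m);u,v=proj(s,(.489,.08,.05)).astype(int);cv2.circle(r,(int(u),int(v)),20,1,-1)
    return cv2.connectedComponentsWithStats(m*r)
for s in (load('scM'),S):
    n,l,st,ce=org(s);i=1+np.argmax(st[1:,4]);print('pin',st[i],ce[i])
E
```

```text
101.4 [0.38804351 0.34244182 0.26014331] [ 0.07876009 -0.32923649  0.08715162] pulled mm 107.51815989337386
scene [294.2 224.5] [285 218  19  14  52] [ 0.5535 -0.107   0.037 ]
scene [268.5 219.6] [264 214  10  12  62] [ 0.5039 -0.1522  0.037 ]
scene pointer-mark gauge x mm 51.535471050227905
side [325.5 226.5] [323 222   6  12  31] [ 0.5513 -0.0996  0.037 ]
side [312.4 239.9] [312 235   2  10  16] [ 0.5023 -0.1596  0.037 ]
side pointer-mark gauge x mm 51.59543789184655
[0.52908299 0.36169388 1.41252989] 80.93200116401609 0.34005037783375314
[0.4627332  0.37080307 1.36324013] 78.10790568621705 0.41000467508181393
[0.39674007 0.38401101 1.40998142] 80.7859847662077 0.27774827403080193
pin [332 162  18  12  91] [340.47252747 167.41758242]
pin [332 162  18  12  96] [340.17708333 167.57291667]
```

```bash
python3 -c "
from plant import *
print(sign_off())"
```

```text
the job is handed in; nothing more can be done
None
```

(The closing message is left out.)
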